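# Set up the pantry display shelf: lean the boards, line up the spice tins

## Robot

A 7-joint arm with a two-finger parallel gripper is mounted at the origin on the work surface. World frame = base frame: x ahead of the robot, y to its left, z up, the work surface at z = 0. Lengths are in m, angles in degrees, forces in N, time in s.
With the tool pointing down it reaches from about 0.4 to 0.925 m from the base axis. Payload 4.1 kg.
Tool frame: the origin (TCP) lies midway between the tips of the shut fingers; the grasp point (between the pads) lies 19 mm behind it; z points along the fingers, y is the line along which they close (so a half turn about z gives the same grasp; the last joint's range is limited). The gripper opens to 85 mm and grips with 20 to 120 N. Pads are 22 mm wide; open, the fingers measure 114 mm over their backs; the gripper's body (76 mm by 85 mm) begins 54 mm behind the grasp point. The pads swing forward as they close: fully open they stand 13 mm farther back than shut.
Start: joints at [-77.636, 22.827, 2.584, 88.041, -1.071, 69.15, -2.905], TCP at [0.201, 0.618, 0.231] pointing down, gripper open.
Joint ranges: [-161.44, 161.44], [-28.35, 127.94], [-78.24, 83.42], [0, 140.83], [-78.03, 258.03], [13.02, 114.36], [-168.23, 168.23]. Speed limits (degrees/s): [147.25, 147.25, 180, 180, 180, 180, 180].

## Interface

Orientations are given as a 3x3 rotation matrix whose columns are the frame's x, y, z axes.
In Python, from station import bot, cams, finish_job gives the robot as it stands.
- The arm moves only by the tool move_arm, never from a script. Its argument "increments" is one flat list of numbers, 7 for each row, row after row: the shift along the tool's x, y, z in mm, then the turn, a rotation vector about the tool's x, y, z in rad, then the closure, from -1 (fully open) to 1 (shut). A call has 1 to 10 rows; each row is the pose to reach, as a shift and turn from the pose commanded when the call began, along the tool's axes at that moment; what a row does not reach only later rows make up. A row lasts 1/8 s, in which the tool goes at most 62.5 mm and 10.7 degrees, less where a joint would pass 70% of its speed; a pose out of reach is approached as far as the arm can. A call with a gripper value outside its range is refused whole. The fingers move at their own pace and stop on an object; the grip force is fixed at half the most. Time passes only in rows, so rows that repeat a pose let the fingers close. It gives the time, the measured TCP pose, the force, the opening and the grip force at its end, in the units of the state.
- bot.observe(): the state, without advancing time (a new reading comes with each control period).
- cams.camera(name): name is "scene" or "side" or "wrist"; returns the picture (420x560x3 uint8, blue, green, red); there is no depth.
- cams.camera_info(name): a dict with "K" (3x3 intrinsics, pixels), "pose" (4x4, takes a point from camera to world coordinates). Camera axes: x right, y down, z forward; pixel columns grow to the right and rows downward; lengths in m; the calibration is good to about 2 mm. The wrist camera is an equidistant fisheye: a pixel r from the principal point sees the ray r / f radians off the axis. A picture is of the moment at which its call begins: read the wrist's pose just before it. camera_info takes no time and is no camera call; for the wrist camera it gives the pose at the moment of the call.
- finish_job(): hands the job in; it is judged then, once.
The state is a dict: "t": time; "q": joint angles; "joint_velocities": joint speeds; "joint_efforts": joint torques, N m; "position": TCP position; "tool_rot": TCP orientation; "wrist_force": force on the tool from outside, world axes, zero at the start; "ft_torque": the same for the moment, N m; "opening": opening from 0.0 (shut) to 1.0 (fully open); "grasp_force": force on a finger pad.
Only numpy, scipy, OpenCV 4.12 (cv2) and the standard library are available. Lean on these libraries where they do the work, as an engineer would, in place of code of your own. Each camera call takes 0.05 s, during which the arm holds its last target. There are 200 camera calls.

## Task

First take both serving boards out of the rack and lean them side by side, not overlapping, against the pegboard upstand at the back of the white shelf, each standing on its short lower edge with its foot on the deck a few centimetres out and tilted back about 20 degrees. Only then stand all the spice tins there are upright in a neat row in front of them, one centred on each black mark, filling the marks from the red end without skipping any. Leave the salt shaker where it is, and let go of everything.

Things in the scene. Friction and masses are not known exactly. Their poses are not given: they have to be found in the camera images.
- shelf: Fixed white display shelf: deck 410 mm wide, top 20 mm above the work surface. Origin at work-surface height below the middle of the upstand's front face; x square to the upstand, away from the robot, y along the shelf, z up. Deck from x = -185 to +20 mm. A red cheek 30 mm high stands on its +y end (inner face y = 196 mm); six black round marks in a line at x = -122 mm
- upstand: Fixed yellow pegboard upstand along the back of the shelf, 410 mm wide, 14 mm thick, rising 90 mm above the deck (its top is 110 mm above the work surface). Origin on the deck at the middle of its front face; axes as the shelf's
- mark1 (a point): centre of a black round mark (54 mm across, flat) on the deck top, number 1 of 6 counted from the red cheek; neighbours are 63 mm apart
- mark2 (a point): centre of a black round mark (54 mm across, flat) on the deck top, number 2 of 6 counted from the red cheek; neighbours are 63 mm apart
- mark3 (a point): centre of a black round mark (54 mm across, flat) on the deck top, number 3 of 6 counted from the red cheek; neighbours are 63 mm apart
- mark4 (a point): centre of a black round mark (54 mm across, flat) on the deck top, number 4 of 6 counted from the red cheek; neighbours are 63 mm apart
- mark5 (a point): centre of a black round mark (54 mm across, flat) on the deck top, number 5 of 6 counted from the red cheek; neighbours are 63 mm apart
- mark6 (a point): centre of a black round mark (54 mm across, flat) on the deck top, number 6 of 6 counted from the red cheek; neighbours are 63 mm apart
- rack: Fixed steel rack holding the two boards on edge: base 130 x 170 x 12 mm, origin at the centre of its underside; its slots run along its y at x = -30 and +30 mm, 20 mm wide between 6 mm walls that end 62 mm above the work surface
- board_a: Loose serving board, mid-brown wood with a steel eyelet, 14 mm thick (along its x), 150 mm wide (its y), 170 mm tall (its z, up), 0.35 kg. Origin at the centre of its lower edge face. It starts upright in a slot of the rack, standing on the rack's 12 mm base
- board_b: Loose serving board, dark wood with a brass eyelet, 14 mm thick (along its x), 150 mm wide (its y), 170 mm tall (its z, up), 0.35 kg. Origin at the centre of its lower edge face. It starts upright in a slot of the rack, standing on the rack's 12 mm base
- tin1: Loose squat round spice tin with bright metal side and red lid, 56 mm across, 48 mm tall, about 0.18 kg, standing. Origin at the centre of its underside, z up. May be absent
- tin2: Loose squat round spice tin with bright metal side and yellow lid, 56 mm across, 48 mm tall, about 0.18 kg, standing. Origin at the centre of its underside, z up. May be absent
- tin3: Loose squat round spice tin with bright metal side and white lid, 56 mm across, 48 mm tall, about 0.18 kg, standing. Origin at the centre of its underside, z up. May be absent
- tin4: Loose squat round spice tin with bright metal side and green lid, 56 mm across, 48 mm tall, about 0.18 kg, standing. Origin at the centre of its underside, z up. May be absent
- tin5: Loose squat round spice tin with bright metal side and orange lid, 56 mm across, 48 mm tall, about 0.18 kg, standing. Origin at the centre of its underside, z up. May be absent
- tin6: Loose squat round spice tin with bright metal side and blue lid, 56 mm across, 48 mm tall, about 0.18 kg, standing. Origin at the centre of its underside, z up. May be absent
- salt_shaker: Loose clear glass salt shaker, 54 mm across at the foot, 58 mm tall, narrower at the top, standing among the tins; not part of the job. Origin at the centre of its underside
Mind the look-alikes: they are no part of the job. Leave any green look-alike of the board_b alone.

How it is judged (in metres and radians):
On the way, in this order (a step that is already met when the one before it is completed fails the run):
1. both boards lean side by side against the upstand, released (angle between board_a's own z axis and vertical between 0.14 and 0.62 rad and contact force between each of board_a, board_b and upstand above 0.05 N and z of board_a in the frame of shelf between 0.015 and 0.03 m and x of board_a in the frame of shelf between -0.085 and -0.015 m and y of board_a in the frame of shelf between -0.12 and 0.12 m and angle between the y axis of each of board_a, board_b and the y axis of shelf, either way round below 0.2 rad and linear speed of each of board_a, board_b below 0.03 m/s and contact force between each of board_a, board_b and the fingers below 0.1 N and angle between board_b's own z axis and vertical between 0.14 and 0.62 rad and z of board_b in the frame of shelf between 0.015 and 0.03 m and x of board_b in the frame of shelf between -0.085 and -0.015 m and y of board_b in the frame of shelf between -0.12 and 0.12 m and horizontal distance between board_a and board_b above 0.148 m), for 0.3 s.
2. every tin stands on a mark, filled from the red end ((horizontal distance between tin1 and mark1 below 0.018 m or horizontal distance between tin1 and mark2 below 0.018 m or horizontal distance between tin1 and mark3 below 0.018 m or horizontal distance between tin1 and mark4 below 0.018 m or horizontal distance between tin1 and mark5 below 0.018 m or horizontal distance between tin1 and mark6 below 0.018 m) and angle between each of tin1, tin2, tin3, tin4, tin5, tin6's own z axis and vertical below 0.12 rad and height (world z) of tin1 between 0.014 and 0.03 m and linear speed of each of tin1, tin2, tin3, tin4, tin5, tin6 below 0.03 m/s and contact force between each of tin1, tin2, tin3, tin4, tin5, tin6 and the fingers below 0.1 N and (horizontal distance between tin2 and mark1 below 0.018 m or horizontal distance between tin2 and mark2 below 0.018 m or horizontal distance between tin2 and mark3 below 0.018 m or horizontal distance between tin2 and mark4 below 0.018 m or horizontal distance between tin2 and mark5 below 0.018 m or horizontal distance between tin2 and mark6 below 0.018 m) and height (world z) of tin2 between 0.014 and 0.03 m and (horizontal distance between tin3 and mark1 below 0.018 m or horizontal distance between tin3 and mark2 below 0.018 m or horizontal distance between tin3 and mark3 below 0.018 m or horizontal distance between tin3 and mark4 below 0.018 m or horizontal distance between tin3 and mark5 below 0.018 m or horizontal distance between tin3 and mark6 below 0.018 m) and height (world z) of tin3 between 0.014 and 0.03 m and (horizontal distance between tin4 and mark1 below 0.018 m or horizontal distance between tin4 and mark2 below 0.018 m or horizontal distance between tin4 and mark3 below 0.018 m or horizontal distance between tin4 and mark4 below 0.018 m or horizontal distance between tin4 and mark5 below 0.018 m or horizontal distance between tin4 and mark6 below 0.018 m) and height (world z) of tin4 between 0.014 and 0.03 m and (horizontal distance between tin5 and mark1 below 0.018 m or horizontal distance between tin5 and mark2 below 0.018 m or horizontal distance between tin5 and mark3 below 0.018 m or horizontal distance between tin5 and mark4 below 0.018 m or horizontal distance between tin5 and mark5 below 0.018 m or horizontal distance between tin5 and mark6 below 0.018 m) and height (world z) of tin5 between 0.014 and 0.03 m and (horizontal distance between tin6 and mark1 below 0.018 m or horizontal distance between tin6 and mark2 below 0.018 m or horizontal distance between tin6 and mark3 below 0.018 m or horizontal distance between tin6 and mark4 below 0.018 m or horizontal distance between tin6 and mark5 below 0.018 m or horizontal distance between tin6 and mark6 below 0.018 m) and height (world z) of tin6 between 0.014 and 0.03 m and horizontal distance between any of tin1, tin2, tin3, tin4, tin5, tin6 and mark1 below 0.018 m and horizontal distance between any of tin1, tin2, tin3, tin4, tin5, tin6 and mark2 below 0.018 m and horizontal distance between any of tin1, tin2, tin3, tin4, tin5, tin6 and mark3 below 0.018 m and horizontal distance between any of tin1, tin2, tin3, tin4, tin5, tin6 and mark4 below 0.018 m and (horizontal distance between any of tin1, tin2, tin3, tin4, tin5, tin6 and mark5 below 0.018 m or not (horizontal distance between any of tin1, tin2, tin3, tin4, tin5, tin6 and mark6 below 0.018 m))), for 0.2 s.
At the end, for the whole second after the job is handed in: Both boards stand on the deck 8 to 35 degrees off vertical, touching the upstand, square within 11 degrees, centres 148 mm or more apart; every tin upright within 18 mm of a mark's centre, marks filled from the red end with no gap; all at rest and released (all of step 1 and all of step 2).
It fails at once if the salt shaker is shoved more than 6 cm away or knocked over (distance of salt_shaker from where it was at the start of the episode above 0.06 m or angle between salt_shaker's own z axis and vertical above 0.6 rad).
Of tin1, tin2, tin3, tin4, tin5, tin6 only 4 to 6 are there at a start; the rules pass over those that are not, and their reading is None.
At some moment in a run one of tin1, tin2, tin3, tin4, tin5, tin6 may be knocked a few centimetres aside while the robot is not near it.
It also fails if it takes over 210 s, if anything falls off the work surface, if the arm or the gripper's body presses on something with over 40 N, if the wrist force passes 120 N, or if a joint passes its speed limit or range.

## Working session

There is one attempt and no reset: what is moved stays moved. The work goes in short steps, Python scripts to look and compute and a tool call to move; the robot and the scene stay as the last step left them, time stands still between calls to the robot, and variables do not carry over. Pictures are saved under pics/ and viewed, at most 14 in all, crops included, and the job is handed in when it is done.

Besides the shell and the picture viewer there is one more tool, called after "Call:" in YAML: its name, and indented under it one key for each argument. move_arm: Moves the arm, as the interface text tells. Its arguments: {"type":"object","properties":{"increments":{"type":"array"}},"required":["increments"]}

```bash
mkdir -p pics; ls
python3 - <<'E'
from station import bot,cams
import cv2,numpy as np
print(bot.observe())
for n in("scene","side","wrist"):
    i=cams.camera_info(n);print(n,np.round(i["K"],1).tolist(),np.round(i["pose"],3).tolist())
    cv2.imwrite(f"pics/{n}0.png",cams.camera(n))
E
```

```text
pics
{'t': 0.0, 'q': array([-77.63683423,  22.87046374,   2.57883852,  88.11420844,
        -1.07077592,  69.14688866,  -2.90702324]), 'joint_velocities': array([-0.03939538, -0.00096801,  0.03414626, -0.08503282, -0.04792868,
        0.03661274,  0.01278957]), 'joint_efforts': array([ 1.75114492e-04, -4.75128400e+01,  1.36465050e+00, -2.54221076e+01,
        1.17522979e-02,  9.66839783e-03,  1.49616852e-05]), 'position': array([0.20102055, 0.61748691, 0.23027909]), 'tool_rot': array([[-9.50896663e-01,  3.09508207e-01, -4.54354096e-04],
       [ 3.09508513e-01,  9.50894931e-01, -1.81933951e-03],
       [-1.31057502e-04, -1.87063033e-03, -9.99998242e-01]]), 'wrist_force': array([-0.62243599,  0.04439137, -0.07560217]), 'ft_torque': array([0.0136128 , 0.00593686, 0.01390139]), 'grasp_force': 0.0, 'opening': 1.0002343831172684}
scene [[499.0, 0.0, 279.9], [0.0, 499.0, 209.4], [0.0, 0.0, 1.0]] [[-0.527, 0.726, -0.442, 1.077], [0.85, 0.449, -0.276, 0.4], [-0.002, -0.521, -0.854, 1.237], [0.0, 0.0, 0.0, 1.0]]
side [[509.4, 0.0, 280.0], [0.0, 509.4, 208.8], [0.0, 0.0, 1.0]] [[0.98, -0.117, 0.164, 0.222], [-0.2, -0.471, 0.859, -1.233], [-0.023, -0.875, -0.484, 0.732], [0.0, 0.0, 0.0, 1.0]]
wrist [[325.2, 0.0, 280.2], [0.0, 325.2, 208.2], [0.0, 0.0, 1.0]] [[0.311, 0.915, 0.259, 0.136], [0.951, -0.298, -0.086, 0.64], [-0.002, 0.273, -0.962, 0.374], [0.0, 0.0, 0.0, 1.0]]
```

View pics/scene0.png

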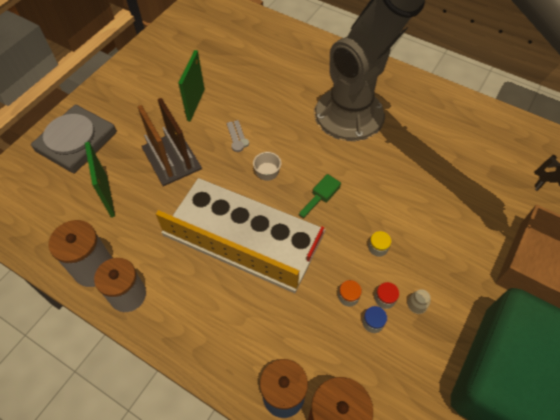

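View pics/side0.png

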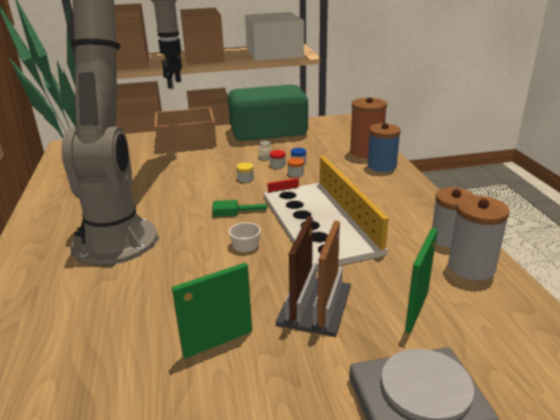

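Scene: boards in the rack at about (152,138) mid-brown and (173,130) dark. Green look-alikes are at (193,85) and (98,180). Lids are at yellow (380,242), orange (350,292), red (388,293) and blue (375,318), and a pale object at (420,300) is either the shaker or a white tin. The shelf marks run (201,199) to (301,240), with the red cheek at (315,243). One close crop will check these.

Run:
```python
import cv2,numpy as np
s=cv2.imread("pics/scene0.png");d=cv2.imread("pics/side0.png")
r=lambda im,x,y,w,h:cv2.resize(im[y:y+h,x:x+w],(400,300),interpolation=cv2.INTER_CUBIC)
cv2.imwrite("pics/c1.png",np.vstack([np.hstack([r(s,330,220,120,90+20),r(s,120,80,120,110)]),np.hstack([r(d,220,130,100,75),r(d,260,200,160,130)])]))
```

```text
(no output)
```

View pics/c1.png

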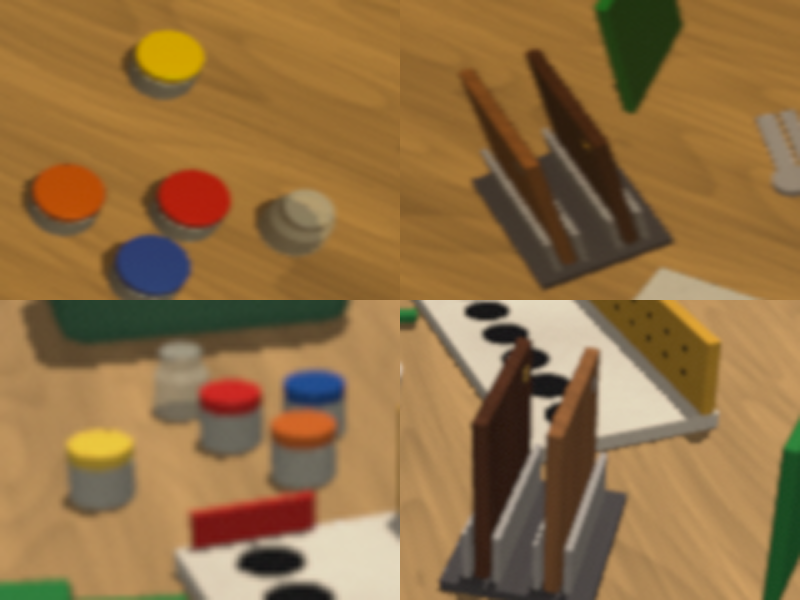

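View pics/wrist0.png

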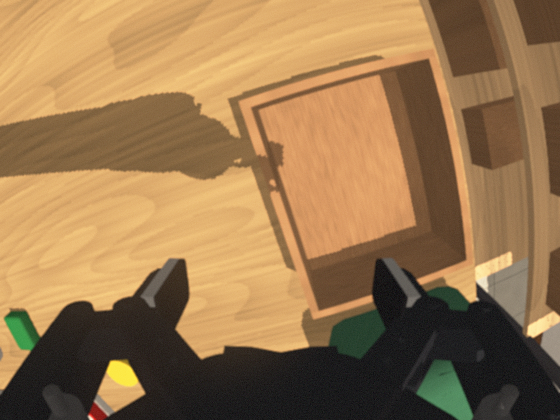

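Four tins are present: yellow, orange, red and blue. The pale object narrowing at the top is the shaker, scene (422,297). The mid-brown board_a is the rear one in the rack (next to +x), and the dark board_b is nearer the robot. Both carry eyelets, and the green boards are outside the rack. The tray is empty.

```bash
cat > h.py <<'E'
import cv2,numpy as np
from station import bot,cams
def ray(name,uv,info=None):
    i=info or cams.camera_info(name);K=i["K"];P=np.array(i["pose"])
    d=np.array([(uv[0]-K[0][2])/K[0][0],(uv[1]-K[1][2])/K[1][1],1.])
    if name=="wrist":
        th=np.hypot(d[0],d[1]);d=np.array([*(d[:2]/max(th,1e-9)*np.sin(th)),np.cos(th)])
    d=P[:3,:3]@d
    return P[:3,3],d/np.linalg.norm(d)
def tri(*rs):
    A=sum(np.eye(3)-np.outer(d,d) for o,d in rs);b=sum((np.eye(3)-np.outer(d,d))@o for o,d in rs)
    p=np.linalg.solve(A,b);return p,max(np.linalg.norm((np.eye(3)-np.outer(d,d))@(p-o)) for o,d in rs)
def onz(r,z): o,d=r;return o+d*(z-o[2])/d[2]
def blobs(m,amin=30,amax=1e6):
    n,l,s,c=cv2.connectedComponentsWithStats(m.astype(np.uint8))
    return [(c[k],s[k]) for k in range(1,n) if amin<=s[k,4]<=amax]
E
python3 - <<'E'
from h import *
np.set_printoptions(precision=4,suppress=True)
S=cv2.imread("pics/scene0.png");D=cv2.imread("pics/side0.png")
R={}
for nm,im,box in(("scene",S,(180,180,145,80)),("side",D,(270,180,90,90))):
    x,y,w,h=box;m=np.zeros(im.shape[:2],bool);m[y:y+h,x:x+w]=im[y:y+h,x:x+w].max(2)<45
    b=[c for c,s in blobs(m,25)];R[nm]=b
    print(nm,[(np.round(c,1).tolist(),np.round(onz(ray(nm,c),.02),4).tolist()) for c in b])
for k,a,b in(("brown near",(139.5,105.7),(324,256)),("brown far",(160.5,140.5),(336.8,221.7)),("dark near",(160.5,98.3),(292,251)),("dark far",(181.5,134.3),(310,218))):
    print(k,*tri(ray("scene",a),ray("side",b)))
hs=[("red",0,6),("orange",7,14),("yellow",22,32),("blue",105,130)]
for k,lo,hi in hs:
    c=[]
    for nm,im in(("scene",S),("side",D)):
        H=cv2.cvtColor(im,cv2.COLOR_BGR2HSV);m=(H[...,0]>=lo)&(H[...,0]<=hi)&(H[...,1]>(150 if k=="blue" else 200))&(H[...,2]>70)
        w=np.zeros_like(m)
        if nm=="scene":w[225:335,335:405]=1
        else:w[140:182,232:312]=1
        bb=max(blobs(m&w,15),key=lambda t:t[1][4]);c.append(bb)
    print(k,*[np.round(t[0],1).tolist()+t[1].tolist() for t in c],"onz",onz(ray("scene",c[0][0]),.046),"tri",*tri(ray("scene",c[0][0]),ray("side",c[1][0])))
print("shaker foot",onz(ray("scene",(418,303)),0.01))
E
```

```text
scene []
side [([287.3, 195.0], [0.5011, 0.1107, 0.02]), ([294.0, 204.4], [0.5074, 0.0473, 0.02]), ([301.4, 214.4], [0.5145, -0.0154, 0.02]), ([314.2, 225.1], [0.5346, -0.0808, 0.02]), ([318.3, 236.7], [0.5298, -0.1406, 0.02]), ([303.0, 256.6], [0.4688, -0.2205, 0.02])]
brown near [ 0.4503 -0.4597  0.1838] 0.0013007662583805174
brown far [ 0.5147 -0.3332  0.178 ] 0.0011796991099436373
dark near [ 0.3956 -0.4276  0.1828] 0.0008658836458827309
dark far [ 0.465  -0.2997  0.175 ] 0.0004561642533821266
red [387.7, 292.4, 377, 283, 22, 20, 336] [277.0, 153.8, 271, 151, 13, 7, 76] onz [0.5271 0.3785 0.046 ] tri [0.5242 0.3788 0.0425] 0.0011590753874469617
orange [350.2, 290.0, 339, 280, 23, 21, 360] [295.4, 162.0, 289, 159, 14, 7, 80] onz [0.5712 0.2945 0.046 ] tri [0.5694 0.2943 0.0428] 0.0004316844538749162Traceback (most recent call last):
  File "<stdin>", line 19, in <module>
ValueError: max() iterable argument is empty
```

Run:
```python
from h import *
np.set_printoptions(precision=4,suppress=True)
S=cv2.imread("pics/scene0.png");D=cv2.imread("pics/side0.png")
for nm,im,uv in(("scene",S,(239,215)),("scene",S,(380,241)),("scene",S,(374,318)),("side",D,(244,170)),("side",D,(299,152)),("side",D,(294,204)),("scene",S,(230,238)),("side",D,(345,200)),("scene",S,(225,205))):
    print(nm,uv,im[uv[1],uv[0]],cv2.cvtColor(im,cv2.COLOR_BGR2HSV)[uv[1],uv[0]])
x,y,w,h=180,180,145,80
m=np.zeros(S.shape[:2],bool);m[y:y+h,x:x+w]=S[y:y+h,x:x+w].max(2)<75
M=[c for c,s in blobs(m,60,400)]
print([(np.round(c,1).tolist(),onz(ray("scene",c),.02).tolist()) for c in M])
sd=[(287.3,195),(294,204.4),(301.4,214.4)]
from itertools import product
for a,b in product(M,sd):
    p,e=tri(ray("scene",a),ray("side",b))
    if e<.006 and abs(p[2]-.02)<.02: print("mark",p,e)
P=np.array(sorted([onz(ray("scene",c),.02)[:2].tolist() for c in M],key=lambda t:-t[1]))
if len(P)>2:
    c=P.mean(0);v=np.linalg.svd(P-c)[2][0];v*=np.sign(v[1]);print("c",c,"yaxis",v,"s",(P-c)@v,"off",(P-c)@[v[1],-v[0]])
for k,lo,hi in[("yellow",15,35),("blue",100,130)]:
    for nm,im in(("scene",S),("side",D)):
        H=cv2.cvtColor(im,cv2.COLOR_BGR2HSV);mm=(H[...,0]>=lo)&(H[...,0]<=hi)&(H[...,1]>(100 if k=="blue" else 180))&(H[...,2]>50)
        w=np.zeros_like(mm)
        if nm=="scene":w[225:335,335:405]=1
        else:w[140:175,232:310]=1
        for bb in blobs(mm&w,40): print(k,nm,np.round(bb[0],1),bb[1],onz(ray(nm,bb[0]),.046))
```

```text
scene (239, 215) [29 40 49] [ 17 104  49]
scene (380, 241) [  0 164 210] [ 23 255 210]
scene (374, 318) [113  64  46] [112 151 113]
side (244, 170) [ 39 126 153] [ 23 190 153]
side (299, 152) [137  74  33] [108 194 137]
side (294, 204) [25 25 26] [ 0 10 26]
scene (230, 238) [138 171 189] [ 19  69 189]
side (345, 200) [ 24  79 107] [ 20 198 107]
scene (225, 205) [27 39 47] [ 18 109  47]
[([201.0, 199.0], [0.5377168881592522, -0.20532198852043115, 0.019999999999999796]), ([220.1, 206.8], [0.5305088201569589, -0.1429227188493133, 0.020000000000000018]), ([239.7, 214.9], [0.5232933463209095, -0.07993006149360105, 0.020000000000000018]), ([259.4, 223.1], [0.5161818766827482, -0.01784116765032001, 0.020000000000000018]), ([279.7, 231.5], [0.5090393466775229, 0.04503228354028216, 0.020000000000000018]), ([300.4, 240.0], [0.5017591570155848, 0.10752611406406315, 0.020000000000000018])]
mark [ 0.5153 -0.0173  0.0206] 0.0011839977597793573
mark [0.5082 0.0455 0.0205] 0.001113657615658107
mark [0.5014 0.108  0.021 ] 0.0008208742844172006
c [ 0.5197 -0.0489] yaxis [-0.114   0.9935] s [ 0.1575  0.0946  0.0313 -0.0312 -0.0946 -0.1574] off [-0.      0.0001 -0.     -0.     -0.      0.    ]
yellow scene [380.6 239.6] [370 230  22  20 358] [0.3995 0.297  0.046 ]
yellow side [244.4 166.9] [237 163  16   9  98] [0.3968 0.2914 0.046 ]
blue scene [375.3 316.8] [365 307  21  21 338] [0.6015 0.3801 0.046 ]
blue side [298.  151.7] [292 148  13   8  90] [0.5963 0.3718 0.046 ]
```

```bash
cat > p.py <<'E'
from h import *
from scipy.spatial.transform import Rotation as Ro, Slerp
np.set_printoptions(precision=4,suppress=True)
VS=np.array([-0.114,0.9935,0]);VS/=np.linalg.norm(VS);XS=np.array([VS[1],-VS[0],0])
C=np.array([.5192,-.0487,.02]);O=C+.122*XS   # marks' centre, shelf origin (deck height)
def mark(k): return C+VS*(.1575-.063*(k-1))
def Rt(yang,tilt=0):
    """tool down, tool y at angle yang (deg); then tool tipped about tool x by tilt deg (z leans towards -y)"""
    a=np.radians(yang);y=np.array([np.cos(a),np.sin(a),0]);z=np.array([0,0,-1.]);x=np.cross(y,z)
    return np.c_[x,y,z]@Ro.from_rotvec([np.radians(tilt),0,0]).as_matrix()
def plan(ways,start=None):
    """ways: (pos,R,closure[,nmin,step]); prints calls of <=10 rows, each relative to its own start"""
    if start is None: s=bot.observe();start=(np.array(s["position"]),np.array(s["tool_rot"]))
    rows=[];p,R=start
    for w in ways:
        q,Q,c=np.array(w[0]),w[1],w[2];n0=w[3] if len(w)>3 else 1;st=w[4] if len(w)>4 else .05
        n=max(n0,int(np.ceil(np.linalg.norm(q-p)/st)),int(np.ceil(np.degrees(Ro.from_matrix(R.T@Q).magnitude())/9)))
        sl=Slerp([0,1],Ro.from_matrix([R,Q]))
        for k in range(1,n+1): rows.append((p+(q-p)*k/n,sl(k/n).as_matrix(),c))
        p,R=q,Q
    p,R=start
    for i in range(0,len(rows),10):
        ch=rows[i:i+10];out=[]
        for q,Q,c in ch:
            d=R.T@(q-p)*1000;r=Ro.from_matrix(R.T@Q).as_rotvec()
            out+=[round(float(v),1) for v in d]+[round(float(v),3) for v in r]+[c]
        print("CALL",str([0 if v==0 else v for v in out]).replace(" ",""))
        p,R=ch[-1][:2]
E
python3 - <<'E'
from p import *
R=Rt(-28);R1=Rt(-10);R2=Rt(40)
plan([((.38,.5,.32),R2,-1),((.58,.1,.32),R1,-1),((.55,-.2,.32),Rt(-20),0),((.42,-.46,.3),R,0),((.42,-.46,.3),R,0,2)])
E
```

```text
CALL [-41.3,-11.3,-17.9,0,0,0.112,-1,-82.6,-22.6,-35.7,-0.001,0,0.223,-1,-123.9,-34.0,-53.6,-0.001,0,0.335,-1,-165.2,-45.3,-71.5,-0.001,0,0.446,-1,-206.5,-56.6,-89.4,-0.001,0.001,0.558,-1,-241.4,-92.0,-89.3,-0.001,0.001,0.655,-1,-276.3,-127.4,-89.3,-0.001,0.001,0.752,-1,-311.2,-162.7,-89.2,-0.001,0.001,0.849,-1,-346.1,-198.1,-89.1,-0.001,0.001,0.946,-1,-381.0,-233.5,-89.1,-0.001,0.001,1.043,-1]
CALL [-48.1,12.3,0,0,0,0.097,-1,-96.3,24.6,0,0,0,0.194,-1,-144.4,36.9,0,0,0,0.291,-1,-192.6,49.2,0,0,0,0.388,-1,-233.5,36.0,0,0,0,0.413,0,-274.5,22.7,0,0,0,0.438,0,-315.5,9.5,0,0,0,0.463,0,-356.5,-3.8,0,0,0,0.488,0,-397.5,-17.1,0,0,0,0.513,0,-438.4,-30.3,0,0,0,0.537,0]
CALL [-42.0,9.6,0,0,0,0.025,0,-90.0,2.8,3.3,0,0,0.048,0,-137.9,-3.9,6.7,0,0,0.071,0,-185.9,-10.6,10.0,0,0,0.095,0,-233.9,-17.4,13.3,0,0,0.118,0,-281.9,-24.1,16.7,0,0,0.141,0,-329.9,-30.8,20.0,0,0,0.165,0,-329.9,-30.8,20.0,0,0,0.165,0,-329.9,-30.8,20.0,0,0,0.165,0]
```

Call:
move_arm:
  increments: [-41,-11,-18,0,0,0.112,-1,-83,-23,-36,0,0,0.223,-1,-124,-34,-54,0,0,0.335,-1,-165,-45,-72,0,0,0.446,-1,-207,-57,-89,0,0,0.558,-1,-241,-92,-89,0,0,0.655,-1,-276,-127,-89,0,0,0.752,-1,-311,-163,-89,0,0,0.849,-1,-346,-198,-89,0,0,0.946,-1,-381,-234,-89,0,0,1.043,-1]

```text
t: 1.4
position: [0.4914, 0.2761, 0.3201]
tool_rot: [[-0.209, 0.978, -0.0], [0.978, 0.209, 0.0], [0.0, -0.0, -1.0]]
wrist_force: [-0.1, -0.2, 0.3]
opening: 1.001
grasp_force: 0.0
```

Call:
move_arm:
  increments: [-48,12,0,0,0,0.097,-1,-96,25,0,0,0,0.194,-1,-144,37,0,0,0,0.291,-1,-193,49,0,0,0,0.388,-1,-234,36,0,0,0,0.413,0,-275,23,0,0,0,0.438,0,-316,10,0,0,0,0.463,0,-357,-4,0,0,0,0.488,0,-398,-17,0,0,0,0.513,0,-438,-30,0,0,0,0.537,0]

```text
t: 2.65
position: [0.5539, -0.158, 0.3201]
tool_rot: [[0.319, 0.948, -0.0], [0.948, -0.319, 0.0], [0.0, -0.0, -1.0]]
wrist_force: [0.3, 0.2, -0.5]
opening: 0.503
grasp_force: 0.0
```

Call:
move_arm:
  increments: [-42,10,0,0,0,0.025,0,-90,3,3,0,0,0.048,0,-138,-4,7,0,0,0.071,0,-186,-11,10,0,0,0.095,0,-234,-17,13,0,0,0.118,0,-282,-24,17,0,0,0.141,0,-330,-31,20,0,0,0.165,0,-330,-31,20,0,0,0.165,0,-330,-31,20,0,0,0.165,0]

```text
t: 3.78
position: [0.4204, -0.4592, 0.2998]
tool_rot: [[0.469, 0.883, 0.0], [0.883, -0.469, 0.001], [0.001, -0.001, -1.0]]
wrist_force: [0.4, 1.0, -0.6]
opening: 0.498
grasp_force: 0.0
```

Run:
```python
from p import *
s=bot.observe();print(s["t"],s["position"],s["tool_rot"],s["wrist_force"],s["q"])
import pickle;pickle.dump(cams.camera_info("wrist"),open("w1.pkl","wb"))
cv2.imwrite("pics/w1.png",cams.camera("wrist"))
```

```text
3.775 [ 0.4204 -0.4592  0.2998] [[ 0.4694  0.883   0.0001]
 [ 0.883  -0.4694  0.0013]
 [ 0.0012 -0.0005 -1.    ]] [ 0.4419  0.9514 -0.5848] [  9.1011  23.5077  48.1224  87.4342 -17.7904  77.0602  30.881 ]
```

View pics/w1.png

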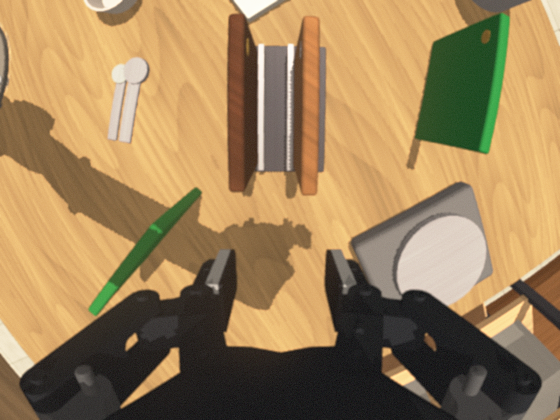

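The wrist view shows the dark board's top edge from (236,15) to (237,189) and the mid-brown from (312,17) to (310,193). The green boards at (150,250) and (470,85) are outside the rack.

Run:
```python
from p import *
import pickle;W=pickle.load(open("w1.pkl","rb"))
pts={"dark":[(236,15),(237,189)],"brown":[(312,17),(310,193)]}
sc={"dark":[(181.5,134.3),(160.5,98.3)],"brown":[(160.5,140.5),(139.5,105.7)]}
sd={"dark":[(310,218),(292,251)],"brown":[(336.8,221.7),(324,256)]}
for k,v in pts.items():
    P=[onz(ray("wrist",u,W),.182) for u in v];d=P[0]-P[1]
    print(k,P,"mid",(P[0]+P[1])/2,"len",np.linalg.norm(d),"ang",np.degrees(np.arctan2(d[1],d[0])))
    for a,b,c in zip(v,sc[k],sd[k]): print("  tri",*tri(ray("wrist",a,W),ray("scene",b)),*tri(ray("wrist",a,W),ray("scene",b),ray("side",c)))
```

```text
dark [array([ 0.4627, -0.3042,  0.182 ]), array([ 0.3945, -0.4316,  0.182 ])] mid [ 0.4286 -0.3679  0.182 ] len 0.14458453443065747 ang 61.828825224517296
  tri [ 0.4632 -0.301   0.1729] 0.00013151435701759612 [ 0.4641 -0.3007  0.1747] 0.0013384950537288492
  tri [ 0.3927 -0.4316  0.1782] 0.0010676155592166912 [ 0.3951 -0.4296  0.183 ] 0.002027069927259682
brown [array([ 0.5154, -0.3348,  0.182 ]), array([ 0.4461, -0.4631,  0.182 ])] mid [ 0.4808 -0.3989  0.182 ] len 0.14573092698480677 ang 61.63384405324087
  tri [ 0.515  -0.3332  0.1789] 0.0013913495310811771 [ 0.5152 -0.3335  0.1782] 0.001731887584754451
  tri [ 0.4459 -0.4638  0.1786] 0.00018521316001506415 [ 0.4485 -0.4614  0.1839] 0.0025808777578217846
```

Run:
```python
from p import *
R=Rt(-28.3);m=(.4808,-.3989)
plan([((*m,.26),R,0,3),((*m,.14),R,0,4),((*m,.14),R,0,1),((*m,.14),R,1,2)])
```

```text
CALL [26.8,8.3,13.3,0,0,0.002,0,53.7,16.6,26.7,0,-0.001,0.005,0,80.5,24.9,40.0,0,-0.001,0.007,0,80.5,24.9,70.0,0,-0.001,0.007,0,80.4,24.9,100.0,0,-0.001,0.007,0,80.4,24.9,130.0,0,-0.001,0.007,0,80.3,24.9,160.0,0,-0.001,0.007,0,80.3,24.9,160.0,0,-0.001,0.007,0,80.3,24.9,160.0,0,-0.001,0.007,1,80.3,24.9,160.0,0,-0.001,0.007,1]
```

Call:
move_arm:
  increments: [27,8,13,0,0,0.002,0,54,17,27,0,0,0.005,0,80,25,40,0,0,0.007,0,80,25,70,0,0,0.007,0,80,25,100,0,0,0.007,0,80,25,130,0,0,0.007,0,80,25,160,0,0,0.007,0,80,25,160,0,0,0.007,0,80,25,160,0,0,0.007,1,80,25,160,0,0,0.007,1]

```text
t: 5.08
position: [0.4805, -0.4011, 0.142]
tool_rot: [[0.475, 0.88, 0.002], [0.88, -0.475, -0.001], [0.0, 0.002, -1.0]]
wrist_force: [-0.3, 2.0, 2.1]
opening: 0.155
grasp_force: 59.2
```

Call:
move_arm:
  increments: [0,0,0,0,0,0,1,0,0,0,0,0,0,1,0,0,0,0,0,0,1]

```text
t: 5.45
position: [0.4806, -0.4012, 0.142]
tool_rot: [[0.475, 0.88, 0.003], [0.88, -0.475, -0.0], [0.001, 0.002, -1.0]]
wrist_force: [-0.3, 1.9, 5.7]
opening: 0.156
grasp_force: 59.7
```

Run:
```python
from p import *
s=bot.observe();p0=np.array(s["position"]);R0=np.array(s["tool_rot"])
a=np.degrees(np.arctan2(XS[1],XS[0]));R=Rt(a,20);print("O",O,a,mark(1))
L=.130
def tgt(y,xo): return O+XS*(xo+L*np.sin(np.radians(20)))+VS*y+np.array([0,0,.0024+L*np.cos(np.radians(20))])
t=tgt(.085,-.045);print(t)
plan([(p0+[0,0,.05],R0,1,2),(p0+[0,0,.2],R0,1,3),((.56,-.2,.34),Rt(-10,5),1,5),(t+[0,0,.19],R,1,6),(t+[0,0,.05],R,1,4),(t+[0,0,.05],R,1,2),(t+[0,0,.004],R,1,4,.012),(t+[0,0,.004],R,1,2)])
```

```text
O [ 0.6404 -0.0348  0.02  ] 6.545824216683188 [0.5012 0.1078 0.02  ]
[0.6302 0.0496 0.1446]
CALL [0,0.1,-25.0,0,0,0,1,0,0.1,-50.0,0,0,0,1,0.1,0.2,-100.0,0,0,0,1,0.1,0.4,-150.0,0,0,0,1,0.2,0.5,-200.0,0,0,0,1,43.1,-4.7,-199.6,0.018,-0.003,-0.064,1,86.0,-9.8,-199.2,0.036,-0.006,-0.128,1,129.0,-15.0,-198.7,0.053,-0.009,-0.192,1,171.9,-20.1,-198.3,0.071,-0.012,-0.256,1,214.9,-25.3,-197.9,0.089,-0.014,-0.321,1]
CALL [43.0,4.4,0.5,0.043,-0.01,-0.047,1,86.0,8.7,1.1,0.087,-0.021,-0.094,1,129.0,13.1,1.6,0.13,-0.031,-0.141,1,172.0,17.4,2.1,0.173,-0.042,-0.188,1,215.0,21.8,2.6,0.217,-0.052,-0.236,1,258.0,26.1,3.2,0.26,-0.063,-0.283,1,258.0,29.2,38.0,0.26,-0.063,-0.283,1,258.0,32.3,72.9,0.26,-0.063,-0.283,1,258.0,35.3,107.8,0.26,-0.063,-0.283,1,258.0,38.4,142.6,0.26,-0.063,-0.283,1]
CALL [0,0,0,0,0,0,1,0,0,0,0,0,0,1,0,3.9,10.8,0,0,0,1,0,7.9,21.6,0,0,0,1,0,11.8,32.4,0,0,0,1,0,15.7,43.2,0,0,0,1,0,15.7,43.2,0,0,0,1,0,15.7,43.2,0,0,0,1]
```

Call:
move_arm:
  increments: [0,0,-25,0,0,0,1,0,0,-50,0,0,0,1,0,0,-100,0,0,0,1,0,0,-150,0,0,0,1,0,0,-200,0,0,0,1,43,-5,-200,0.018,-0.003,-0.064,1,86,-10,-199,0.036,-0.006,-0.128,1,129,-15,-199,0.053,-0.009,-0.192,1,172,-20,-198,0.071,-0.012,-0.256,1,215,-25,-198,0.089,-0.014,-0.321,1]

```text
t: 6.7
position: [0.5599, -0.1985, 0.3375]
tool_rot: [[0.172, 0.981, -0.089], [0.985, -0.171, 0.016], [0.001, -0.091, -0.996]]
wrist_force: [0.0, -0.1, -3.4]
opening: 0.158
grasp_force: 59.3
```

Call:
move_arm:
  increments: [43,4,0,0.043,-0.01,-0.047,1,86,9,1,0.087,-0.021,-0.094,1,129,13,2,0.13,-0.031,-0.141,1,172,17,2,0.173,-0.042,-0.188,1,215,22,3,0.217,-0.052,-0.236,1,258,26,3,0.26,-0.063,-0.283,1,258,29,38,0.26,-0.063,-0.283,1,258,32,73,0.26,-0.063,-0.283,1,258,38,143,0.26,-0.063,-0.283,1,258,38,143,0.26,-0.063,-0.283,1]

```text
t: 7.95
position: [0.6262, 0.0506, 0.1875]
tool_rot: [[-0.114, 0.929, -0.351], [0.993, 0.107, -0.039], [0.002, -0.353, -0.935]]
wrist_force: [-1.1, -0.0, -3.1]
opening: 0.152
grasp_force: 60.1
```

Run:
```python
from p import *
s=bot.observe();print(s["t"],s["position"],s["tool_rot"],s["wrist_force"],s["opening"])
a=cams.camera("scene")[150:300,140:340];b=cams.camera("side")[120:300,220:420]
cv2.imwrite("pics/p1.png",np.hstack([cv2.resize(a,(400,300),interpolation=2),cv2.resize(b,(400,360),interpolation=2)[:300]]))
```

```text
7.95 [0.6262 0.0506 0.1875] [[-0.114   0.9293 -0.3514]
 [ 0.9935  0.1072 -0.0387]
 [ 0.0017 -0.3535 -0.9354]] [-1.0867 -0.0431 -3.1386] 0.15207882702725906
```

View pics/p1.png

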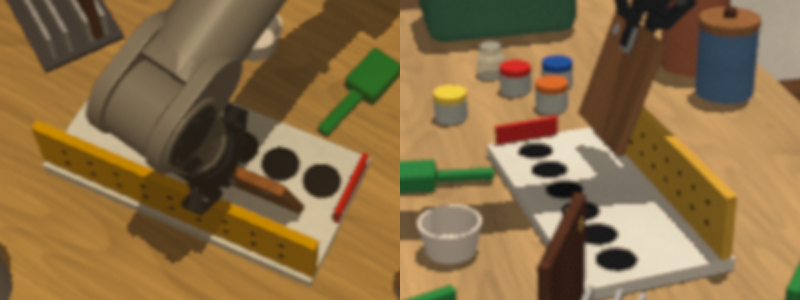

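The board hangs tilted over the deck in front of the upstand, clear of everything. The upstand's top front edge runs through scene about (159,211) to (299,271). I'll check that against O and then lower.

Run:
```python
from p import *
for uv in((159,211),(299,271)):
    q=onz(ray("scene",uv),.11);d=q-O;print(q,d@XS,d@VS)
a=np.degrees(np.arctan2(XS[1],XS[0]));R=Rt(a,20)
t=np.array([.6302,.0496,.1446])
plan([(t+[0,0,.015],R,1,3,.012),(t+[0,0,.003],R,1,2),(t+[0,0,.003],R,1,2)])
```

```text
[ 0.6663 -0.2326  0.11  ] 0.0032056504500906774 -0.19948346121875268
[0.6204 0.17   0.11  ] 0.003470882789711225 0.20577100838095896
CALL [-0.2,4.1,10.1,-0.001,0,0,1,-0.3,8.1,20.2,-0.003,0,0,1,-0.5,12.2,30.2,-0.004,-0.001,0,1,-0.5,14.3,35.9,-0.004,-0.001,0,1,-0.5,16.3,41.5,-0.004,-0.001,0,1,-0.5,16.3,41.5,-0.004,-0.001,0,1,-0.5,16.3,41.5,-0.004,-0.001,0,1]
```

Call:
move_arm:
  increments: [0,5,10,-0.001,0,0,1,0,9,20,-0.003,0,0,1,0,13,30,-0.004,0,0,1,0,16,36,-0.004,0,0,1,0,18,42,-0.004,0,0,1,0,18,42,-0.004,0,0,1,0,18,42,-0.004,0,0,1]

```text
t: 8.93
position: [0.6321, 0.0502, 0.1472]
tool_rot: [[-0.114, 0.934, -0.338], [0.993, 0.108, -0.038], [0.001, -0.34, -0.94]]
wrist_force: [0.0, 0.8, -3.8]
opening: 0.156
grasp_force: 60.2
```

Call:
move_arm:
  increments: [0,0.3,1,0,0,0,1,0,0.7,2,0,0,0,1,0,1,3,0,0,0,1,0,1,3,0,0,0,1]

```text
t: 9.43
position: [0.6321, 0.0503, 0.1444]
tool_rot: [[-0.114, 0.934, -0.338], [0.993, 0.108, -0.038], [0.001, -0.34, -0.941]]
wrist_force: [0.2, 0.3, -0.2]
opening: 0.156
grasp_force: 60.9
```

Call:
move_arm:
  increments: [0,0,0,0,0,0,0.5,0,0,0,0,0,0,0,0,0,0,0,0,0,0,0,0,0,0,0,0,0,0,0,-15,0,0,0,0,0,0,-40,0,0,0,0,0,0,-70,0,0,0,0,0,0,-110,0,0,0,0,0,0,-150,0,0,0,0,0,0,-150,0,0,0,0]

```text
t: 10.68
position: [0.6848, 0.0555, 0.2891]
tool_rot: [[-0.115, 0.937, -0.331], [0.993, 0.108, -0.039], [-0.0, -0.333, -0.943]]
wrist_force: [0.5, -0.3, -0.4]
opening: 0.5
grasp_force: 0.0
```

Run:
```python
from p import *
s=bot.observe();print(s["t"],s["position"],s["wrist_force"],s["opening"])
W1=np.array([.4286,-.3679]);R=Rt(-28.3)
plan([((.62,-.1,.34),Rt(-5,5),0,5),((.5,-.3,.32),Rt(-20),0,5),((*W1,.26),R,0,4),((*W1,.142),R,0,4,.04),((*W1,.142),R,0,1),((*W1,.142),R,1,5)])
a=cams.camera("scene")[150:300,140:340];b=cams.camera("side")[120:270,220:420]
cv2.imwrite("pics/p2.png",np.hstack([cv2.resize(a,(400,300),interpolation=2),cv2.resize(b,(400,300),interpolation=2)]))
```

```text
10.675 [0.6848 0.0555 0.2891] [ 0.5218 -0.3272 -0.4477] 0.4996113894588874
CALL [-29.4,-18.9,-4.1,-0.05,0.009,0.04,0,-58.8,-37.8,-8.2,-0.101,0.017,0.079,0,-88.2,-56.7,-12.4,-0.151,0.026,0.119,0,-117.6,-75.6,-16.5,-0.201,0.035,0.158,0,-147.0,-94.5,-20.6,-0.251,0.043,0.198,0,-184.0,-120.0,-7.3,-0.268,0.05,0.25,0,-221.0,-145.4,5.9,-0.284,0.058,0.302,0,-258.0,-170.9,19.2,-0.301,0.065,0.355,0,-295.0,-196.4,32.4,-0.317,0.072,0.407,0,-331.9,-221.8,45.7,-0.333,0.079,0.459,0]
CALL [-22.1,-11.0,15.0,0,0,0.036,0,-44.1,-21.9,30.0,0,0,0.072,0,-66.2,-32.9,45.0,0,0,0.109,0,-88.2,-43.9,60.0,0,0,0.145,0,-88.2,-43.9,89.5,0,0,0.145,0,-88.2,-43.9,119.0,0,0,0.145,0,-88.2,-43.9,148.5,0,0,0.145,0,-88.2,-43.9,178.0,0,0,0.145,0,-88.2,-43.9,178.0,0,0,0.145,0,-88.2,-43.9,178.0,0,0,0.145,1]
CALL [0,0,0,0,0,0,1,0,0,0,0,0,0,1,0,0,0,0,0,0,1,0,0,0,0,0,0,1]
```

View pics/p2.png

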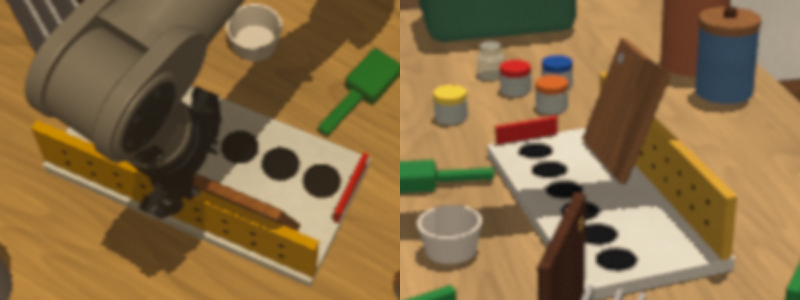

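The brown board leans against the upstand, released. Next is the dark one.

Call:
move_arm:
  increments: [-29,-19,-4,-0.05,0.009,0.04,0,-59,-38,-8,-0.101,0.017,0.079,0,-88,-57,-12,-0.151,0.026,0.119,0,-118,-76,-17,-0.201,0.035,0.158,0,-147,-95,-21,-0.251,0.043,0.198,0,-184,-120,-7,-0.268,0.05,0.25,0,-221,-145,6,-0.284,0.058,0.302,0,-258,-171,19,-0.301,0.065,0.355,0,-295,-196,32,-0.317,0.072,0.407,0,-332,-222,46,-0.333,0.079,0.459,0]

```text
t: 12.02
position: [0.4957, -0.2999, 0.3155]
tool_rot: [[0.343, 0.939, -0.01], [0.939, -0.343, 0.002], [-0.002, -0.01, -1.0]]
wrist_force: [0.1, -0.7, 0.6]
opening: 0.499
grasp_force: 0.0
```

Run:
```python
from p import *
W1=np.array([.4286,-.3679]);R=Rt(-28.3)
plan([((*W1,.26),R,0,4),((*W1,.26),R,0,1),((*W1,.142),R,0,4,.04),((*W1,.142),R,0,1)])
```

```text
CALL [-21.7,-9.8,14.0,-0.002,0.001,0.036,0,-43.4,-19.6,28.0,-0.005,0.001,0.072,0,-65.1,-29.4,42.0,-0.007,0.002,0.108,0,-86.8,-39.2,56.0,-0.009,0.002,0.143,0,-86.8,-39.2,56.0,-0.009,0.002,0.143,0,-86.7,-38.9,85.5,-0.009,0.002,0.143,0,-86.7,-38.6,115.0,-0.009,0.002,0.143,0,-86.6,-38.4,144.5,-0.009,0.002,0.143,0,-86.6,-38.1,174.0,-0.009,0.002,0.143,0,-86.6,-38.1,174.0,-0.009,0.002,0.143,0]
```

Call:
move_arm:
  increments: [-22,-10,14,-0.002,0.001,0.036,0,-43,-20,28,-0.005,0.001,0.072,0,-65,-29,42,-0.007,0.002,0.108,0,-87,-39,56,-0.009,0.002,0.143,0,-87,-39,56,-0.009,0.002,0.143,0,-87,-39,86,-0.009,0.002,0.143,0,-87,-39,115,-0.009,0.002,0.143,0,-87,-38,145,-0.009,0.002,0.143,0,-87,-38,174,-0.009,0.002,0.143,0,-87,-38,174,-0.009,0.002,0.143,0]

```text
t: 13.28
position: [0.4307, -0.3664, 0.1416]
tool_rot: [[0.471, 0.882, -0.002], [0.882, -0.471, 0.001], [-0.0, -0.003, -1.0]]
wrist_force: [1.1, 1.0, 0.1]
opening: 0.504
grasp_force: 0.0
```

Call:
move_arm:
  increments: [0,0,0,0,0,0,1,0,0,0,0,0,0,1,0,0,0,0,0,0,1,0,0,0,0,0,0,1,0,0,0,0,0,0,1]

```text
t: 13.9
position: [0.4312, -0.3687, 0.1449]
tool_rot: [[0.472, 0.881, 0.003], [0.881, -0.472, -0.002], [-0.0, 0.003, -1.0]]
wrist_force: [-1.9, 2.4, 6.6]
opening: 0.154
grasp_force: 59.2
```

Run:
```python
from p import *
s=bot.observe();p0=np.array(s["position"]);R0=np.array(s["tool_rot"])
a=np.degrees(np.arctan2(XS[1],XS[0]));R=Rt(a,20);L=p0[2]-.012
t=O+XS*(-.045+L*np.sin(np.radians(20)))+VS*-.085+np.array([0,0,.0024+L*np.cos(np.radians(20))])
print(p0,t,s["wrist_force"])
plan([(p0+[0,0,.05],R0,1,2),(p0+[0,0,.2],R0,1,3),((.53,-.28,.34),Rt(-12,5),1,4),(t+[0,0,.19],R,1,4),(t+[0,0,.05],R,1,4),(t+[0,0,.05],R,1,2)])
```

```text
[ 0.4312 -0.3687  0.1449] [ 0.6505 -0.1192  0.1473] [-1.9033  2.3639  6.6017]
CALL [0,0.1,-25.0,0,0,0,1,0,0.2,-50.0,0,0,0,1,0,0.3,-87.5,0,0,0,1,0,0.4,-125.0,0,0,0,1,-0.1,0.5,-162.5,0,0,0,1,-0.1,0.7,-200.0,0,0,0,1,31.1,12.0,-198.8,0.022,-0.003,-0.071,1,62.3,23.3,-197.5,0.045,-0.006,-0.141,1,93.5,34.5,-196.3,0.067,-0.009,-0.212,1,124.7,45.8,-195.0,0.09,-0.011,-0.282,1]
CALL [36.5,16.9,-0.9,0.052,-0.014,-0.063,1,72.9,33.8,-1.9,0.104,-0.028,-0.127,1,109.4,50.6,-2.8,0.156,-0.042,-0.19,1,145.9,67.5,-3.7,0.208,-0.056,-0.254,1,182.4,84.4,-4.6,0.26,-0.07,-0.317,1,182.4,87.4,30.2,0.26,-0.07,-0.317,1,182.4,90.5,65.1,0.26,-0.07,-0.317,1,182.4,93.5,100.0,0.26,-0.07,-0.317,1,182.4,96.6,134.8,0.26,-0.07,-0.317,1,182.4,96.6,134.8,0.26,-0.07,-0.317,1]
CALL [0,0,0,0,0,0,1]
```

Call:
move_arm:
  increments: [0,0,-25,0,0,0,1,0,0,-50,0,0,0,1,0,0,-88,0,0,0,1,0,0,-125,0,0,0,1,0,0,-163,0,0,0,1,0,1,-200,0,0,0,1,31,12,-199,0.022,-0.003,-0.071,1,62,23,-198,0.045,-0.006,-0.141,1,94,35,-196,0.067,-0.009,-0.212,1,125,46,-195,0.09,-0.011,-0.282,1]

```text
t: 15.15
position: [0.5322, -0.2764, 0.3363]
tool_rot: [[0.202, 0.975, -0.091], [0.979, -0.201, 0.02], [0.002, -0.093, -0.996]]
wrist_force: [-0.0, -0.2, -2.9]
opening: 0.158
grasp_force: 59.2
```

Call:
move_arm:
  increments: [37,17,-1,0.052,-0.014,-0.063,1,73,34,-2,0.104,-0.028,-0.127,1,109,51,-3,0.156,-0.042,-0.19,1,146,68,-4,0.208,-0.056,-0.254,1,182,84,-5,0.26,-0.07,-0.317,1,182,87,30,0.26,-0.07,-0.317,1,182,91,65,0.26,-0.07,-0.317,1,182,94,100,0.26,-0.07,-0.317,1,182,97,135,0.26,-0.07,-0.317,1,182,97,135,0.26,-0.07,-0.317,1]

```text
t: 16.4
position: [0.6495, -0.1158, 0.19]
tool_rot: [[-0.117, 0.929, -0.35], [0.993, 0.111, -0.036], [0.006, -0.352, -0.936]]
wrist_force: [0.3, 0.6, -3.3]
opening: 0.155
grasp_force: 59.7
```

Run:
```python
from p import *
s=bot.observe();print(s["t"],s["position"],s["wrist_force"],s["opening"])
a=np.degrees(np.arctan2(XS[1],XS[0]));R=Rt(a,20)
t=np.array([.6505,-.1192,.1473])
plan([(t+[0,0,.015],R,1,3,.012),(t+[0,0,.003],R,1,2),(t+[0,0,.003],R,1,2),(t,R,1,2),(t,R,1)])
b=cams.camera("side")[120:270,220:420]
cv2.imwrite("pics/p3.png",cv2.resize(b,(400,300),interpolation=2))
```

```text
16.4 [ 0.6495 -0.1158  0.19  ] [ 0.2989  0.5736 -3.3049] 0.15472341194807546
CALL [-1.2,3.4,8.6,-0.004,-0.001,0.002,1,-2.4,6.9,17.1,-0.007,-0.003,0.003,1,-3.6,10.3,25.7,-0.011,-0.004,0.005,1,-3.6,12.4,31.3,-0.011,-0.004,0.005,1,-3.7,14.5,36.9,-0.011,-0.004,0.005,1,-3.7,14.5,36.9,-0.011,-0.004,0.005,1,-3.7,14.5,36.9,-0.011,-0.004,0.005,1,-3.7,15.1,38.3,-0.011,-0.004,0.005,1,-3.7,15.6,39.7,-0.011,-0.004,0.005,1,-3.7,15.6,39.7,-0.011,-0.004,0.005,1]
```

View pics/p3.png

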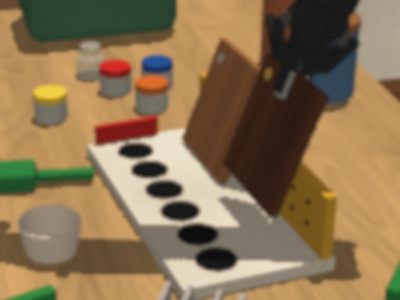

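The dark board hangs beside the brown one, with a gap between the lower edges near (228,175) in the crop. I'll lower it.

Call:
move_arm:
  increments: [-1,4,9,-0.004,-0.001,0.002,1,-2,8,17,-0.007,-0.003,0.003,1,-4,12,26,-0.011,-0.004,0.005,1,-4,13,31,-0.011,-0.004,0.005,1,-4,16,36,-0.011,-0.004,0.005,1,-4,16,36,-0.011,-0.004,0.005,1]

```text
t: 17.2
position: [0.6537, -0.1224, 0.1554]
tool_rot: [[-0.11, 0.937, -0.332], [0.994, 0.103, -0.04], [-0.004, -0.334, -0.942]]
wrist_force: [0.5, -0.7, -4.3]
opening: 0.153
grasp_force: 59.7
```

Call:
move_arm:
  increments: [0,0.3,1,0,0,0,1,0,0.7,2,0,0,0,1,0,1,3,0,0,0,1,0,1,3,0,0,0,1]

```text
t: 17.7
position: [0.6537, -0.1227, 0.1528]
tool_rot: [[-0.11, 0.937, -0.331], [0.994, 0.102, -0.04], [-0.004, -0.334, -0.943]]
wrist_force: [0.5, 0.3, -4.5]
opening: 0.154
grasp_force: 59.7
```

Call:
move_arm:
  increments: [0,0.5,1.5,0,0,0,1,0,1,3,0,0,0,1,0,1.5,4,0,0,0,1,0,1.8,5,0,0,0,1,0,1.8,5,0,0,0,1,0,1.8,5,0,0,0,1]

```text
t: 18.45
position: [0.6538, -0.1228, 0.1477]
tool_rot: [[-0.11, 0.937, -0.331], [0.994, 0.102, -0.041], [-0.004, -0.333, -0.943]]
wrist_force: [0.2, 0.5, -2.8]
opening: 0.155
grasp_force: 60.1
```

Partial contact is starting. I'll go 1 mm more, then release and back out.

Call:
move_arm:
  increments: [0,0.4,1,0,0,0,1,0,0.4,1,0,0,0,1,0,0.4,1,0,0,0,0.5,0,0.4,1,0,0,0,0,0,0.4,1,0,0,0,0,0,0.4,1,0,0,0,0,0,0.4,-15,0,0,0,0,0,0.4,-50,0,0,0,0,0,0.4,-100,0,0,0,0,0,0.4,-150,0,0,0,0]

```text
t: 19.7
position: [0.7044, -0.1164, 0.2915]
tool_rot: [[-0.11, 0.937, -0.33], [0.994, 0.103, -0.041], [-0.005, -0.333, -0.943]]
wrist_force: [0.9, -1.1, 0.0]
opening: 0.497
grasp_force: 0.0
```

Run:
```python
from p import *
s=bot.observe();print(s["t"],s["position"],s["wrist_force"],s["opening"])
plan([((.55,-.02,.36),Rt(10,0),-1,5),((.5,.16,.34),Rt(45),-1,5),((.5,.25,.32),Rt(60),-1,2),((.5,.25,.32),Rt(60),-1,2)])
```

```text
19.7 [ 0.7044 -0.1164  0.2915] [ 0.9397 -1.0926  0.0121] 0.49662404289027795
CALL [22.5,-31.5,-3.5,-0.068,-0.001,-0.013,-1,45.0,-63.1,-7.0,-0.136,-0.003,-0.026,-1,67.5,-94.6,-10.5,-0.203,-0.004,-0.038,-1,90.1,-126.1,-14.1,-0.271,-0.005,-0.051,-1,112.6,-157.7,-17.6,-0.339,-0.006,-0.064,-1,149.5,-162.0,-12.0,-0.338,-0.027,-0.185,-1,186.4,-166.4,-6.4,-0.337,-0.048,-0.306,-1,223.3,-170.7,-0.8,-0.335,-0.068,-0.427,-1,260.2,-175.1,4.8,-0.332,-0.089,-0.548,-1,297.1,-179.4,10.4,-0.328,-0.11,-0.669,-1]
CALL [31.8,31.8,10.0,0,0,-0.131,-1,63.6,63.6,20.0,0,0,-0.262,-1,63.6,63.6,20.0,0,0,-0.262,-1,63.6,63.6,20.0,0,0,-0.262,-1]
```

Run:
```python
from p import *
plan([((.55,-.02,.36),Rt(0,0),-1,5),((.5,.22,.33),Rt(0),-1,4),((.5,.22,.33),Rt(0),-1,1)])
```

```text
CALL [22.5,-31.5,-3.5,-0.068,0.005,0.022,-1,45.0,-63.1,-7.0,-0.135,0.009,0.044,-1,67.5,-94.6,-10.5,-0.203,0.014,0.065,-1,90.1,-126.1,-14.1,-0.271,0.019,0.087,-1,112.6,-157.7,-17.6,-0.338,0.023,0.109,-1,161.4,-160.1,-10.6,-0.338,0.023,0.109,-1,210.2,-162.6,-3.6,-0.338,0.023,0.109,-1,259.1,-165.0,3.4,-0.338,0.023,0.109,-1,307.9,-167.5,10.4,-0.338,0.023,0.109,-1,356.8,-169.9,17.4,-0.338,0.023,0.109,-1]
CALL [0,0,0,0,0,0,-1]
```

Call:
move_arm:
  increments: [23,-32,-4,-0.068,0.005,0.022,-1,45,-63,-7,-0.135,0.009,0.044,-1,68,-95,-11,-0.203,0.014,0.065,-1,90,-126,-14,-0.271,0.019,0.087,-1,113,-158,-18,-0.338,0.023,0.109,-1,161,-160,-11,-0.338,0.023,0.109,-1,210,-163,-4,-0.338,0.023,0.109,-1,259,-165,3,-0.338,0.023,0.109,-1,308,-168,10,-0.338,0.023,0.109,-1,357,-170,17,-0.338,0.023,0.109,-1]

```text
t: 20.95
position: [0.4996, 0.2214, 0.3295]
tool_rot: [[0.001, 1.0, 0.0], [1.0, -0.001, 0.002], [0.002, 0.0, -1.0]]
wrist_force: [0.2, 0.4, -0.1]
opening: 1.002
grasp_force: 0.0
```

Run:
```python
from p import *
import pickle
s=bot.observe();print(s["t"],s["position"],s["wrist_force"],s["joint_velocities"].round(1))
cams.camera("side")
pickle.dump(cams.camera_info("wrist"),open("w2.pkl","wb"));w=cams.camera("wrist");cv2.imwrite("pics/w2.png",w)
S=cams.camera("scene");D=cams.camera("side");cv2.imwrite("pics/s2.png",S);cv2.imwrite("pics/d2.png",D)
cv2.imwrite("pics/m2.png",np.vstack([np.hstack([cv2.resize(S[150:300,140:340],(400,300),interpolation=2),cv2.resize(D[120:270,220:420],(400,300),interpolation=2)]),np.hstack([cv2.resize(w[:300],(400,300)),cv2.resize(S[180:330,250:450],(400,300))])]))
```

```text
20.95 [0.4996 0.2214 0.3295] [ 0.1904  0.3982 -0.1499] [-24.    9.3 -14.9  -4.5  -2.6  -4.8 -38.2]
```

View pics/m2.png

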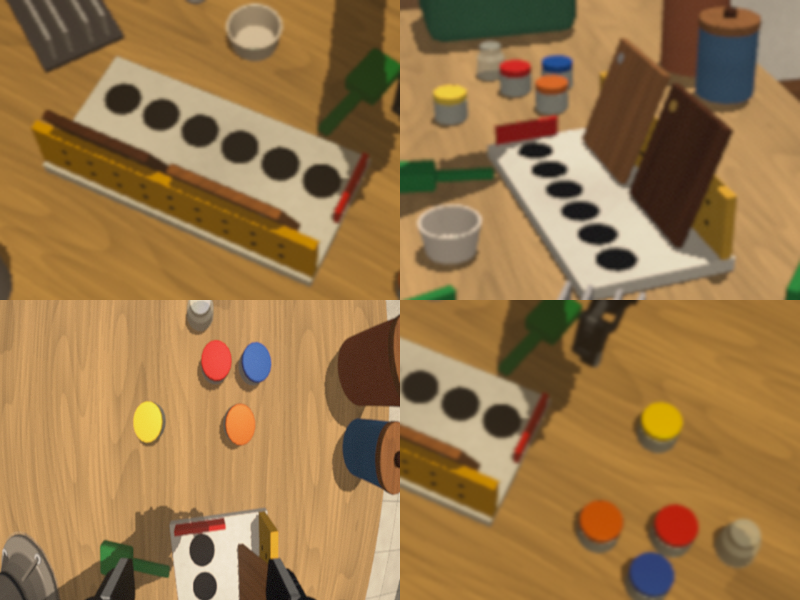

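Both boards lean on the upstand with a clear gap between them, crop (170,165) left and (632,180) right. All six marks are free. Wrist view: yellow, orange, red and blue lids, with the shaker beyond red.

```bash
cat > tins.py <<'E'
from p import *
import pickle
HS={"red":(0,6,180),"orange":(7,16,185),"yellow":(20,34,170),"blue":(100,130,110)}
def lids(im,box,vmin=60,amin=60):
    H=cv2.cvtColor(im,cv2.COLOR_BGR2HSV);x,y,w,h=box;out={}
    for k,(lo,hi,sm) in HS.items():
        m=(H[...,0]>=lo)&(H[...,0]<=hi)&(H[...,1]>sm)&(H[...,2]>vmin)
        B=np.zeros_like(m);B[y:y+h,x:x+w]=1
        bb=blobs(m&B,amin)
        if bb: b=max(bb,key=lambda t:t[1][4]);out[k]=(b[0],b[1][4],b[1][2:4])
    return out
E
python3 - <<'E'
from tins import *
W=pickle.load(open("w2.pkl","rb"))
w=lids(cv2.imread("pics/w2.png"),(150,0,250,205),60,400);s=lids(cv2.imread("pics/s2.png"),(335,225,70,110),60)
for k in HS:
    print(k,np.round(w[k][0],1),w[k][1:],"z48",onz(ray("wrist",w[k][0],W),.048),"scene",onz(ray("scene",s[k][0]),.048),"tri",*tri(ray("wrist",w[k][0],W),ray("scene",s[k][0])))
print("shaker top",onz(ray("scene",(250+(745-400)/2,180+232/2)),.058),onz(ray("wrist",(280,6),W),.058))
print("marks",[mark(k) for k in(1,2,3,4)])
E
```

```text
red [301.3  60.6] (np.int32(1156), array([42, 41], dtype=int32)) z48 [0.5216 0.3779 0.048 ] scene [0.5284 0.3784 0.048 ] tri [0.5226 0.3791 0.0364] 0.0009977282837123165
orange [335.7 130.8] (np.int32(701), array([41, 40], dtype=int32)) z48 [0.5677 0.2867 0.048 ] scene [0.5716 0.2946 0.048 ] tri [0.5686 0.2902 0.0401] 0.003716806615812162
yellow [206.3 121.7] (np.int32(1313), array([40, 42], dtype=int32)) z48 [0.3983 0.2981 0.048 ] scene [0.402  0.2975 0.048 ] tri [0.3962 0.2974 0.0382] 0.0007087170502792584
blue [358.7  61.9] (np.int32(1182), array([40, 39], dtype=int32)) z48 [0.5968 0.3803 0.048 ] scene [0.6021 0.3802 0.048 ] tri [0.5988 0.3809 0.0405] 0.0008970810479978655
shaker top [0.4955 0.4569 0.058 ] [0.4936 0.4505 0.058 ]
marks [array([0.5012, 0.1078, 0.02  ]), array([0.5084, 0.0452, 0.02  ]), array([ 0.5156, -0.0174,  0.02  ]), array([ 0.5228, -0.08  ,  0.02  ])]
```

Run:
```python
from tins import *
R=Rt(100);b=(.5995,.3805)
plan([((.56,.33,.25),Rt(72),-.75,8),((*b,.15),R,-.75,4),((*b,.15),R,-.75,1),((*b,.04),R,-.75,3),((*b,.012),R,-.75,2),((*b,.012),R,-.75,2)])
```

```text
CALL [13.6,7.6,9.9,0,0,-0.157,-0.75,27.3,15.1,19.7,0,0,-0.314,-0.75,40.9,22.7,29.6,0,0,-0.471,-0.75,54.5,30.3,39.4,0,0,-0.628,-0.75,68.2,37.9,49.3,0,0,-0.784,-0.75,81.8,45.4,59.1,-0.001,0,-0.941,-0.75,95.5,53.0,69.0,-0.001,0,-1.098,-0.75,109.1,60.6,78.8,-0.001,0,-1.255,-0.75,121.7,70.5,103.8,-0.001,-0.001,-1.377,-0.75,134.3,80.4,128.8,-0.001,-0.001,-1.499,-0.75]
CALL [-9.0,13.3,25.0,0,0,-0.122,-0.75,-17.9,26.6,50.0,0,0,-0.244,-0.75,-17.9,26.6,50.0,0,0,-0.244,-0.75,-17.9,26.6,86.7,0,0,-0.244,-0.75,-17.9,26.6,123.3,0,0,-0.244,-0.75,-17.9,26.6,160.0,0,0,-0.244,-0.75,-17.9,26.6,174.0,0,0,-0.244,-0.75,-17.9,26.6,188.0,0,0,-0.244,-0.75,-17.9,26.6,188.0,0,0,-0.244,-0.75,-17.9,26.6,188.0,0,0,-0.244,-0.75]
```

Call:
move_arm:
  increments: [14,8,10,0,0,-0.157,-0.75,27,15,20,0,0,-0.314,-0.75,41,23,30,0,0,-0.471,-0.75,55,30,39,0,0,-0.628,-0.75,68,38,49,0,0,-0.784,-0.75,82,45,59,0,0,-0.941,-0.75,95,53,69,0,0,-1.098,-0.75,109,61,79,0,0,-1.255,-0.75,122,71,104,0,0,-1.377,-0.75,134,80,129,0,0,-1.499,-0.75]

```text
t: 22.4
position: [0.5816, 0.3524, 0.1997]
tool_rot: [[-0.997, 0.071, 0.001], [0.071, 0.997, 0.0], [-0.001, 0.0, -1.0]]
wrist_force: [-1.2, 0.5, 0.6]
opening: 0.874
grasp_force: 0.0
```

Call:
move_arm:
  increments: [-9,13,25,0,0,-0.122,-0.75,-18,27,50,0,0,-0.244,-0.75,-18,27,50,0,0,-0.244,-0.75]

```text
t: 22.78
position: [0.5996, 0.3779, 0.1472]
tool_rot: [[-0.986, -0.168, -0.004], [-0.168, 0.986, -0.003], [0.004, -0.002, -1.0]]
wrist_force: [-1.3, -0.5, 0.2]
opening: 0.876
grasp_force: 0.0
```

Run:
```python
from tins import *
s=bot.observe();print(s["position"],s["tool_rot"][:,1],s["q"],s["opening"])
for nm,box in(("scene",(335,225,70,110)),("side",(232,140,78,42))):
    l=lids(cams.camera(nm),box,60,40);print(nm,{k:(onz(ray(nm,v[0]),.043)[:2].round(4).tolist(),int(v[1])) for k,v in l.items()})
```

```text
[0.5996 0.3779 0.1472] [-0.1681  0.9858 -0.0019] [-42.1238  32.9945   9.6884  83.9894  -5.8699  63.7905  68.3289] 0.8761486919040172
scene {'red': ([0.539, 0.3803], 150), 'orange': ([0.5709, 0.2938], 352), 'yellow': ([0.4005, 0.2944], 305), 'blue': ([0.6013, 0.3798], 326)}
side {'red': ([0.5245, 0.3803], 97), 'orange': ([0.5682, 0.2944], 89), 'yellow': ([0.3976, 0.2985], 117), 'blue': ([0.5979, 0.3788], 88)}
```

Call:
move_arm:
  increments: [0,1,40,0,0,0,-0.75,0,1,80,0,0,0,-0.75,0,1,110,0,0,0,-0.75,0,1,125,0,0,0,-0.75,0,1,134,0,0,0,-0.75,0,1,134,0,0,0,-0.75,0,1,134,0,0,0,1,0,1,134,0,0,0,1,0,1,134,0,0,0,1,0,1,134,0,0,0,1]

```text
t: 24.12
position: [0.6001, 0.3814, 0.0167]
tool_rot: [[-0.985, -0.171, 0.001], [-0.171, 0.985, 0.002], [-0.001, 0.002, -1.0]]
wrist_force: [0.4, 1.0, 6.9]
opening: 0.643
grasp_force: 64.0
```

```bash
cat > place.py <<'E'
from tins import *
import sys
# from a gripped tin: lift, carry to mark k, lower to just above the deck
k=int(sys.argv[1]);s=bot.observe();p0=np.array(s["position"]);R0=np.array(s["tool_rot"])
a=np.degrees(np.arctan2(XS[1],XS[0]));R=Rt(a);m=mark(k)
up=p0.copy();up[2]=.16;z=p0[2]+.02
print(p0,s["opening"],s["wrist_force"],m)
hi=np.array([*m[:2],.16])
ways=[(up,R0,1,4)]
if k>1 or True: ways.append(((hi+up)/2,R if False else Ro.from_matrix(R0).as_matrix()@Ro.from_rotvec(Ro.from_matrix(R0.T@R).as_rotvec()/2).as_matrix(),1))
ways+=[(hi,R,1),(hi,R,1,2),((*m[:2],z+.02),R,1,3),((*m[:2],z+.003),R,1,2),((*m[:2],z+.003),R,1,2)]
plan(ways)
E
python3 place.py 1
```

```text
[0.6001 0.3814 0.0167] 0.6430521080455727 [0.3524 1.0032 6.9027] [0.5012 0.1078 0.02  ]
CALL [0,0.1,-35.8,0,0,0,1,-0.1,0.1,-71.7,0,0,0,1,-0.1,0.2,-107.5,0,0,0,1,-0.2,0.2,-143.3,0,0,0,1,11.8,-20.8,-143.4,0,0,0.136,1,23.8,-41.9,-143.4,0,0,0.271,1,35.9,-62.9,-143.5,0.001,0,0.407,1,47.9,-84.0,-143.5,0.001,0,0.543,1,59.9,-105.1,-143.6,0.001,0,0.678,1,71.9,-126.1,-143.6,0.001,0,0.814,1]
CALL [-7.1,-23.2,0,0,0,0.136,1,-14.1,-46.4,0,0,0,0.271,1,-21.2,-69.6,-0.1,0.001,0,0.407,1,-28.3,-92.8,-0.1,0.001,0,0.543,1,-35.3,-116.0,-0.1,0.001,0,0.678,1,-42.4,-139.2,-0.1,0.001,0,0.814,1,-42.4,-139.2,-0.1,0.001,0,0.814,1,-42.4,-139.2,-0.1,0.001,0,0.814,1,-42.4,-139.2,34.3,0.001,0,0.814,1,-42.4,-139.2,68.7,0.001,0,0.814,1]
CALL [0,0,34.4,0,0,0,1,0,0,42.9,0,0,0,1,0,0,51.4,0,0,0,1,0,0,51.4,0,0,0,1,0,0,51.4,0,0,0,1]
```

Call:
move_arm:
  increments: [0,0,-36,0,0,0,1,0,0,-72,0,0,0,1,0,0,-108,0,0,0,1,0,0,-146,0,0,0,1,12,-21,-146,0,0,0.136,1,24,-42,-146,0,0,0.271,1,36,-63,-146,0,0,0.407,1,48,-84,-146,0,0,0.543,1,60,-105,-146,0,0,0.678,1,72,-126,-146,0,0,0.814,1]

```text
t: 25.38
position: [0.5487, 0.2432, 0.1604]
tool_rot: [[-0.798, 0.603, -0.003], [0.603, 0.798, -0.0], [0.002, -0.002, -1.0]]
wrist_force: [-0.6, -0.8, -1.2]
opening: 0.636
grasp_force: 63.7
```

Call:
move_arm:
  increments: [-7,-23,0,0,0,0.136,1,-14,-46,0,0,0,0.271,1,-21,-70,0,0,0,0.407,1,-28,-93,0,0,0,0.543,1,-35,-116,0,0,0,0.678,1,-42,-139,0,0,0,0.814,1,-42,-139,0,0,0,0.814,1,-42,-139,0,0,0,0.814,1]

```text
t: 26.38
position: [0.5001, 0.1088, 0.161]
tool_rot: [[-0.117, 0.993, -0.002], [0.993, 0.117, 0.001], [0.001, -0.001, -1.0]]
wrist_force: [0.1, -0.0, -1.5]
opening: 0.634
grasp_force: 63.7
```

Run:
```python
from p import *
s=bot.observe();m=mark(1);R=Rt(6.55);print(s["t"],s["position"],s["opening"],s["wrist_force"],s["q"][6])
plan([((*m[:2],.16),R,1,1),((*m[:2],.06),R,1,4,.04),((*m[:2],.042),R,1,3)])
```

```text
26.375 [0.5001 0.1088 0.161 ] 0.6340597463770501 [ 0.0587 -0.0246 -1.5025] -0.4151813433619536
CALL [-1.2,1.0,1.0,-0.001,-0.001,0.003,1,-1.2,1.0,26.0,-0.001,-0.001,0.003,1,-1.2,1.1,51.0,-0.001,-0.001,0.003,1,-1.3,1.1,76.0,-0.001,-0.001,0.003,1,-1.3,1.1,101.0,-0.001,-0.001,0.003,1,-1.3,1.1,107.0,-0.001,-0.001,0.003,1,-1.3,1.1,113.0,-0.001,-0.001,0.003,1,-1.3,1.1,119.0,-0.001,-0.001,0.003,1]
```

Call:
move_arm:
  increments: [-1,1,26,0,0,0.003,1,-1,1,51,0,0,0.003,1,-1,1,76,0,0,0.003,1,-1,1,101,0,0,0.003,1,-1,1,112,0,0,0.003,1,-1,1,118,0,0,0.003,1,-1,1,122,0,0,0.003,1,-1,1,124,0,0,0.003,1,-1,1,124,0,0,0.003,1]

```text
t: 27.5
position: [0.5012, 0.107, 0.0373]
tool_rot: [[-0.111, 0.994, -0.001], [0.994, 0.111, 0.0], [0.001, -0.001, -1.0]]
wrist_force: [-0.1, 0.4, -1.5]
opening: 0.636
grasp_force: 63.7
```

Call:
move_arm:
  increments: [0,0,1,0,0,0,1,0,0,1.5,0,0,0,1,0,0,1.5,0,0,0,0,0,0,1.5,0,0,0,-0.65,0,0,1.5,0,0,0,-0.65,0,0,1.5,0,0,0,-0.65,0,0,-10,0,0,0,-0.65,0,0,-40,0,0,0,-0.65,0,0,-90,0,0,0,-0.65,0,0,-130,0,0,0,-0.65]

```text
t: 28.75
position: [0.5017, 0.1067, 0.1695]
tool_rot: [[-0.111, 0.994, 0.0], [0.994, 0.111, 0.001], [0.001, 0.0, -1.0]]
wrist_force: [0.4, 0.8, 0.0]
opening: 0.827
grasp_force: 0.0
```

```bash
cat > nxt.py <<'E'
from tins import *
import sys
# where the lids are now (scene+side), and the way to above lid k
k=sys.argv[1];ya=float(sys.argv[2]);s=bot.observe();print(s["t"],s["position"],s["opening"],s["wrist_force"])
P={}
for nm,box in(("scene",(250,180,200,160)),("side",(232,140,88,80))):
    l=lids(cams.camera(nm),box,60,40);P[nm]={c:onz(ray(nm,v[0]),.043)[:2] for c,v in l.items()};print(nm,{c:(P[nm][c].round(4).tolist(),int(l[c][1])) for c in l})
q=(P["scene"][k]+P["side"][k])/2 if len(sys.argv)<4 else np.array([float(v) for v in sys.argv[3].split(",")]);print("aim",q)
R=Rt(ya)
plan([((*q,.17),R,-.8,4),((*q,.17),R,-.8,2)])
E
python3 nxt.py red 8
```

```text
28.75 [0.5017 0.1067 0.1695] 0.8273506585387471 [0.3721 0.7778 0.0268]
scene {'red': ([0.526, 0.3784], 341), 'orange': ([0.5694, 0.2941], 388), 'yellow': ([0.3993, 0.2972], 343), 'blue': ([0.4935, 0.1044], 243)}
side {'red': ([0.5242, 0.3807], 99), 'orange': ([0.569, 0.2965], 98), 'yellow': ([0.3977, 0.2983], 118), 'blue': ([0.5102, 0.1473], 142)}
aim [0.5251 0.3796]
CALL [44.7,8.4,0.6,0.001,-0.001,-0.005,-0.8,89.4,16.8,1.1,0.003,-0.001,-0.01,-0.8,134.1,25.2,1.7,0.004,-0.002,-0.014,-0.8,178.8,33.6,2.3,0.005,-0.002,-0.019,-0.8,223.5,42.0,2.8,0.007,-0.003,-0.024,-0.8,268.3,50.4,3.4,0.008,-0.003,-0.029,-0.8,268.3,50.4,3.4,0.008,-0.003,-0.029,-0.8,268.3,50.4,3.4,0.008,-0.003,-0.029,-0.8]
```

Call:
move_arm:
  increments: [45,8,0,0,0,-0.005,-0.8,89,17,0,0,0,-0.01,-0.8,134,25,0,0,0,-0.014,-0.8,179,34,0,0,0,-0.019,-0.8,224,42,0,0,0,-0.024,-0.8,268,50,0,0,0,-0.029,-0.8,268,50,0,0,0,-0.029,-0.8,268,50,0,0,0,-0.029,-0.8]

```text
t: 29.85
position: [0.5209, 0.3776, 0.1664]
tool_rot: [[-0.14, 0.99, -0.002], [0.99, 0.14, -0.002], [-0.001, -0.002, -1.0]]
wrist_force: [-0.0, -1.1, -0.5]
opening: 0.904
grasp_force: 0.0
```

Call:
move_arm:
  increments: [1,4,40,0,0,0,-0.8,1,4,80,0,0,0,-0.8,1,4,115,0,0,0,-0.8,1,4,138,0,0,0,-0.8,1,4,147,0,0,0,-0.8,1,4,147,0,0,0,-0.8,1,4,147,0,0,0,1,1,4,147,0,0,0,1,1,4,147,0,0,0,1,1,4,147,0,0,0,1]

```text
t: 31.1
position: [0.5259, 0.3809, 0.0218]
tool_rot: [[-0.14, 0.99, 0.001], [0.99, 0.14, 0.002], [0.002, 0.001, -1.0]]
wrist_force: [0.5, -0.5, 6.1]
opening: 0.635
grasp_force: 64.1
```

Run:
```python
from p import *
s=bot.observe();p0=np.array(s["position"]);m=mark(2);R=Rt(6.55);print(p0,s["opening"],s["wrist_force"])
plan([((*p0[:2],.17),R,1,4),((*m[:2],.17),R,1,6),((*m[:2],.17),R,1,2)])
```

```text
[0.5259 0.3809 0.0218] 0.6345570664222813 [ 0.4586 -0.524   6.0815]
CALL [0.1,0,-37.0,0,0,0.007,1,0.1,0.1,-74.1,0,-0.001,0.013,1,0.2,0.1,-111.1,0.001,-0.001,0.02,1,0.3,0.1,-148.2,0.001,-0.002,0.026,1,-46.9,-9.0,-148.3,0.001,-0.002,0.026,1,-94.0,-18.2,-148.4,0.001,-0.002,0.026,1,-141.2,-27.4,-148.4,0.001,-0.002,0.026,1,-188.3,-36.6,-148.5,0.001,-0.002,0.026,1,-235.4,-45.8,-148.6,0.001,-0.002,0.026,1,-282.6,-54.9,-148.7,0.001,-0.002,0.026,1]
CALL [-47.4,-7.9,0,0,0,0,1,-47.4,-7.9,0,0,0,0,1,-47.4,-7.9,0,0,0,0,1]
```

Call:
move_arm:
  increments: [0,0,-50,0,0,0.007,1,0,0,-100,0,0,0.013,1,0,0,-150,0,0,0.02,1,-55,-10,-150,0,0,0.026,1,-110,-21,-150,0,0,0.026,1,-165,-32,-150,0,0,0.026,1,-220,-43,-150,0,0,0.026,1,-275,-53,-150,0,0,0.026,1,-330,-64,-150,0,0,0.026,1,-330,-64,-150,0,0,0.026,1]

```text
t: 32.35
position: [0.5067, 0.0386, 0.1702]
tool_rot: [[-0.105, 0.995, -0.002], [0.995, 0.105, -0.001], [-0.001, -0.002, -1.0]]
wrist_force: [1.0, 1.1, -1.4]
opening: 0.638
grasp_force: 64.5
```

Call:
move_arm:
  increments: [3,1,30,0,0,-0.008,1,3,2,60,0,0,-0.008,1,3,2,90,0,0,-0.008,1,3,2,105,0,0,-0.008,1,3,2,105,0,0,-0.008,1]

```text
t: 32.98
position: [0.5085, 0.0483, 0.0643]
tool_rot: [[-0.123, 0.992, -0.004], [0.992, 0.123, -0.0], [0.0, -0.004, -1.0]]
wrist_force: [0.0, 0.4, -1.7]
opening: 0.634
grasp_force: 64.4
```

Call:
move_arm:
  increments: [-3,0,6,0,0,0.006,1,-3,0,12,0,0,0.006,1,-3,0,18,0,0,0.006,1,-3,0,21,0,0,0.006,1,-3,0,22,0,0,0.006,1,-3,0,23,0,0,0.006,1,-3,0,23,0,0,0.006,1]

```text
t: 33.85
position: [0.5096, 0.0449, 0.042]
tool_rot: [[-0.116, 0.993, -0.002], [0.993, 0.116, 0.0], [0.0, -0.002, -1.0]]
wrist_force: [-0.3, -0.4, -1.9]
opening: 0.638
grasp_force: 64.4
```

Call:
move_arm:
  increments: [0,0,1,0,0,0,1,0,0,1.5,0,0,0,1,0,0,1.5,0,0,0,0,0,0,1.5,0,0,0,-0.65,0,0,1.5,0,0,0,-0.65,0,0,1.5,0,0,0,-0.65,0,0,-10,0,0,0,-0.65,0,0,-40,0,0,0,-0.65,0,0,-90,0,0,0,-0.65,0,0,-130,0,0,0,-0.65]

```text
t: 35.1
position: [0.5102, 0.0446, 0.1744]
tool_rot: [[-0.116, 0.993, 0.0], [0.993, 0.116, 0.0], [0.0, 0.0, -1.0]]
wrist_force: [0.9, 0.5, -0.4]
opening: 0.826
grasp_force: 0.0
```

```bash
python3 nxt.py orange 8
```

```text
35.1 [0.5102 0.0446 0.1744] 0.8255335585859949 [ 0.9454  0.5251 -0.4237]
scene {'red': ([0.5031, 0.0373], 278), 'orange': ([0.5696, 0.2942], 386), 'yellow': ([0.3598, 0.2599], 326), 'blue': ([0.4937, 0.103], 253)}
side {'red': ([0.5182, 0.0807], 150), 'orange': ([0.5692, 0.297], 98), 'yellow': ([0.366, 0.259], 84), 'blue': ([0.5099, 0.1508], 127)}
aim [0.5694 0.2956]
CALL [40.4,14.1,1.4,0.001,0,-0.004,-0.8,80.8,28.2,2.7,0.003,-0.001,-0.008,-0.8,121.3,42.4,4.1,0.004,-0.001,-0.012,-0.8,161.7,56.5,5.5,0.005,-0.001,-0.016,-0.8,202.1,70.6,6.8,0.007,-0.002,-0.02,-0.8,242.5,84.7,8.2,0.008,-0.002,-0.024,-0.8,242.5,84.7,8.2,0.008,-0.002,-0.024,-0.8,242.5,84.7,8.2,0.008,-0.002,-0.024,-0.8]
```

Yellow has been knocked to about (0.362, 0.260). I'll deal with it last and take orange now.

Call:
move_arm:
  increments: [40,14,0,0,0,-0.004,-0.8,81,28,0,0,0,-0.008,-0.8,121,42,0,0,0,-0.012,-0.8,162,57,0,0,0,-0.016,-0.8,202,71,3,0,0,-0.02,-0.8,243,85,5,0,0,-0.024,-0.8,243,85,5,0,0,-0.024,-0.8,243,85,5,0,0,-0.024,-0.8,243,85,5,0,0,-0.024,-0.8]

```text
t: 36.33
position: [0.566, 0.2942, 0.167]
tool_rot: [[-0.138, 0.99, -0.002], [0.99, 0.138, -0.001], [-0.0, -0.002, -1.0]]
wrist_force: [0.0, -0.7, 0.2]
opening: 0.903
grasp_force: 0.0
```

Call:
move_arm:
  increments: [1,3,40,0,0,0,-0.8,1,3,80,0,0,0,-0.8,1,3,115,0,0,0,-0.8,1,3,138,0,0,0,-0.8,1,3,147,0,0,0,-0.8,1,3,147,0,0,0,-0.8,1,3,147,0,0,0,1,1,3,147,0,0,0,1,1,3,147,0,0,0,1,1,3,147,0,0,0,1]

```text
t: 37.58
position: [0.5698, 0.298, 0.0218]
tool_rot: [[-0.14, 0.99, 0.001], [0.99, 0.14, 0.002], [0.002, 0.001, -1.0]]
wrist_force: [0.1, -0.2, 5.8]
opening: 0.637
grasp_force: 64.2
```

Run:
```python
from p import *
s=bot.observe();p0=np.array(s["position"]);m=mark(3);R=Rt(6.55);print(p0,s["opening"],s["wrist_force"])
plan([((*p0[:2],.17),R,1,3),((*m[:2],.17),R,1,6,.053),((*m[:2],.17),R,1,1)])
```

```text
[0.5698 0.298  0.0218] 0.6372880560613885 [ 0.0986 -0.1528  5.7547]
CALL [0.1,0.1,-49.4,0,-0.001,0.009,1,0.2,0.1,-98.8,0.001,-0.001,0.017,1,0.2,0.2,-148.2,0.001,-0.002,0.026,1,-43.3,-13.8,-148.3,0.001,-0.002,0.026,1,-86.8,-27.8,-148.4,0.001,-0.002,0.026,1,-130.4,-41.7,-148.5,0.001,-0.002,0.026,1,-173.9,-55.7,-148.6,0.001,-0.002,0.026,1,-217.4,-69.7,-148.6,0.001,-0.002,0.026,1,-260.9,-83.6,-148.7,0.001,-0.002,0.026,1,-304.5,-97.6,-148.8,0.001,-0.002,0.026,1]
CALL [0,0,0,0,0,0,1]
```

Call:
move_arm:
  increments: [0,0,-50,0,0,0.009,1,0,0,-100,0,0,0.017,1,0,0,-150,0,0,0.026,1,-50,-16,-150,0,0,0.026,1,-100,-32,-150,0,0,0.026,1,-150,-48,-150,0,0,0.026,1,-200,-64,-150,0,0,0.026,1,-255,-82,-150,0,0,0.026,1,-304,-98,-150,0,0,0.026,1,-304,-98,-150,0,0,0.026,1]

```text
t: 38.83
position: [0.5126, -0.0228, 0.1702]
tool_rot: [[-0.105, 0.994, -0.002], [0.994, 0.105, -0.001], [-0.001, -0.002, -1.0]]
wrist_force: [0.6, 0.8, -2.7]
opening: 0.64
grasp_force: 64.9
```

Call:
move_arm:
  increments: [0,0,30,0,0,0,1,0,0,60,0,0,0,1,0,0,90,0,0,0,1,0,0,105,0,0,0,1,0,0,105,0,0,0,1]

```text
t: 39.45
position: [0.5135, -0.0167, 0.0643]
tool_rot: [[-0.115, 0.993, -0.004], [0.993, 0.115, -0.0], [0.0, -0.004, -1.0]]
wrist_force: [0.7, -0.3, -1.6]
opening: 0.635
grasp_force: 64.9
```

Call:
move_arm:
  increments: [-1,1,6,0,0,0,1,-1,1,12,0,0,0,1,-1,1,18,0,0,0,1,-1,1,22,0,0,0,1,-1,1,23,0,0,0,1,-1,1,24,0,0,0,1,-1,1,24,0,0,0,1]

```text
t: 40.33
position: [0.5149, -0.0181, 0.0417]
tool_rot: [[-0.114, 0.993, -0.002], [0.993, 0.114, 0.001], [0.001, -0.002, -1.0]]
wrist_force: [-3.4, 0.5, 6.6]
opening: 0.636
grasp_force: 65.9
```

Call:
move_arm:
  increments: [0,0,0,0,0,0,1,0,0,0.5,0,0,0,1,0,0,0.5,0,0,0,0,0,0,0.5,0,0,0,-0.65,0,0,0.5,0,0,0,-0.65,0,0,0.5,0,0,0,-0.65,0,0,-10,0,0,0,-0.65,0,0,-40,0,0,0,-0.65,0,0,-90,0,0,0,-0.65,0,0,-130,0,0,0,-0.65]

```text
t: 41.58
position: [0.5158, -0.0184, 0.1733]
tool_rot: [[-0.114, 0.994, -0.0], [0.994, 0.114, 0.0], [0.0, -0.0, -1.0]]
wrist_force: [0.4, -0.2, -0.0]
opening: 0.825
grasp_force: 0.0
```

```bash
python3 nxt.py yellow 20
python3 - <<'E'
from p import *
S=cams.camera("scene");D=cams.camera("side");cv2.imwrite("pics/s4.png",S)
cv2.imwrite("pics/m4.png",np.hstack([cv2.resize(S[160:310,200:400],(400,300),interpolation=2),cv2.resize(D[120:270,220:420],(400,300),interpolation=2)]))
E
```

```text
41.575 [ 0.5158 -0.0184  0.1733] 0.8251823286028098 [ 0.4412 -0.2284 -0.0287]
scene {'red': ([0.5032, 0.0373], 278), 'orange': ([0.5076, -0.027], 254), 'yellow': ([0.3596, 0.2599], 330), 'blue': ([0.4937, 0.1031], 252)}
side {'red': ([0.518, 0.0822], 139), 'orange': ([0.5231, 0.0171], 172), 'yellow': ([0.366, 0.259], 84), 'blue': ([0.5096, 0.1501], 126)}
aim [0.3628 0.2594]
CALL [42.0,-17.6,0.7,0.001,0,-0.034,-0.8,84.0,-35.3,1.5,0.002,0,-0.067,-0.8,126.0,-52.9,2.2,0.004,0,-0.101,-0.8,168.0,-70.6,3.0,0.005,0,-0.134,-0.8,210.0,-88.2,3.7,0.006,0,-0.168,-0.8,252.0,-105.8,4.4,0.007,0,-0.201,-0.8,294.0,-123.5,5.2,0.008,0,-0.235,-0.8,294.0,-123.5,5.2,0.008,0,-0.235,-0.8,294.0,-123.5,5.2,0.008,0,-0.235,-0.8]
```

View pics/m4.png

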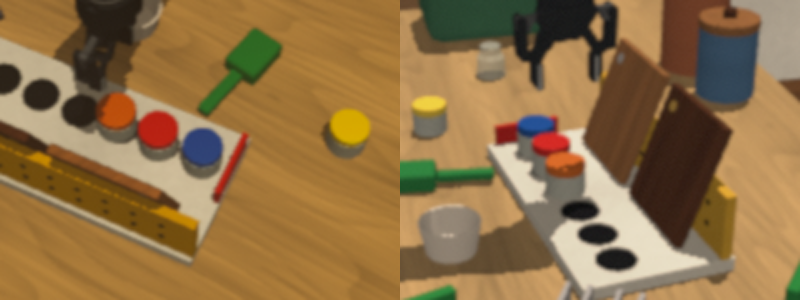

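Blue, red and orange stand on marks 1 to 3, crop (203,150), (158,133) and (117,115). Yellow stands upright at (350,130) with nothing close to it.

Call:
move_arm:
  increments: [42,-18,0,0,0,-0.034,-0.8,84,-36,0,0,0,-0.067,-0.8,126,-54,0,0,0,-0.101,-0.8,168,-72,0,0,0,-0.134,-0.8,210,-91,2,0,0,-0.168,-0.8,252,-109,3,0,0,-0.201,-0.8,295,-127,5,0,0,-0.235,-0.8,295,-127,5,0,0,-0.235,-0.8,295,-127,5,0,0,-0.235,-0.8]

```text
t: 42.9
position: [0.3552, 0.2593, 0.1653]
tool_rot: [[-0.342, 0.94, -0.003], [0.94, 0.342, -0.002], [-0.001, -0.003, -1.0]]
wrist_force: [0.5, -0.8, -0.4]
opening: 0.898
grasp_force: 0.0
```

Run:
```python
from tins import *
s=bot.observe();print(s["position"],s["tool_rot"][:,1])
for nm,box in(("scene",(335,200,70,110)),("side",(205,140,60,60))):
    l=lids(cams.camera(nm),box,60,40);print(nm,{c:(onz(ray(nm,v[0]),.043).round(4).tolist(),v[1:]) for c,v in l.items() if c=="yellow"})
```

```text
[0.3552 0.2593 0.1653] [ 0.9397  0.342  -0.0034]
scene {'yellow': ([0.3597, 0.2601, 0.043], (np.int32(325), array([22, 19], dtype=int32)))}
side {'yellow': ([0.3579, 0.2606, 0.043], (np.int32(121), array([16,  9], dtype=int32)))}
```

Call:
move_arm:
  increments: [0,3,40,0,0,0,-0.8,0,3,80,0,0,0,-0.8,0,3,115,0,0,0,-0.8,0,3,138,0,0,0,-0.8,0,3,145,0,0,0,-0.8,0,3,145,0,0,0,-0.8,0,3,145,0,0,0,1,0,3,145,0,0,0,1,0,3,145,0,0,0,1,0,3,145,0,0,0,1]

```text
t: 44.25
position: [0.3589, 0.2621, 0.0226]
tool_rot: [[-0.342, 0.94, -0.0], [0.94, 0.342, 0.002], [0.002, 0.0, -1.0]]
wrist_force: [-0.4, -1.1, 5.1]
opening: 0.639
grasp_force: 62.5
```

Run:
```python
from p import *
s=bot.observe();p0=np.array(s["position"]);m=mark(4);R=Rt(6.55);print(p0,s["opening"],s["wrist_force"])
plan([((*p0[:2],.17),np.array(s["tool_rot"]),1,3),((*m[:2],.17),R,1,8),((*m[:2],.17),R,1,1)])
```

```text
[0.3589 0.2621 0.0226] 0.6385171320088011 [-0.4005 -1.0557  5.1498]
CALL [0.1,0,-49.1,0,0,0,1,0.2,0,-98.2,0,0,0,1,0.3,0.1,-147.4,0,0,0,1,-46.9,4.7,-147.4,0,0,0.029,1,-94.1,9.3,-147.5,0,0,0.059,1,-141.3,13.9,-147.6,0,-0.001,0.088,1,-188.5,18.5,-147.7,0,-0.001,0.117,1,-235.7,23.1,-147.8,0,-0.001,0.147,1,-282.8,27.7,-147.9,0,-0.001,0.176,1,-330.0,32.3,-148.0,0,-0.002,0.206,1]
CALL [-45.3,14.1,0,0,0,0.029,1,-45.3,14.1,0,0,0,0.029,1]
```

Call:
move_arm:
  increments: [0,0,-50,0,0,0,1,0,0,-100,0,0,0,1,0,0,-149,0,0,0,1,-47,5,-149,0,0,0.029,1,-94,9,-149,0,0,0.059,1,-141,14,-149,0,0,0.088,1,-189,19,-149,0,0,0.117,1,-236,23,-149,0,0,0.147,1,-283,28,-149,0,0,0.176,1,-330,32,-149,0,0,0.206,1]

```text
t: 45.5
position: [0.5018, -0.0387, 0.1705]
tool_rot: [[-0.143, 0.99, -0.001], [0.99, 0.143, 0.001], [0.001, -0.001, -1.0]]
wrist_force: [0.6, -0.1, -2.5]
opening: 0.636
grasp_force: 65.4
```

Call:
move_arm:
  increments: [-45,14,0,0,0,0.029,1,-45,14,0,0,0,0.029,1,-45,14,30,0,0,0.029,1,-45,14,60,0,0,0.029,1,-45,14,90,0,0,0.029,1,-45,14,104,0,0,0.029,1,-45,14,104,0,0,0.029,1]

```text
t: 46.38
position: [0.5209, -0.0794, 0.0656]
tool_rot: [[-0.115, 0.993, -0.003], [0.993, 0.115, 0.001], [0.001, -0.003, -1.0]]
wrist_force: [0.5, 0.3, -1.7]
opening: 0.636
grasp_force: 65.2
```

Target (0.5228, −0.0800), contact at z about 0.0426.

Call:
move_arm:
  increments: [-1,1,6,0,0,0,1,-1,1,12,0,0,0,1,-1,1,18,0,0,0,1,-1,1,21,0,0,0,1,-1,1,22,0,0,0,1,-1,1,23,0,0,0,1,-1,1,23,0,0,0,1]

```text
t: 47.25
position: [0.5227, -0.081, 0.043]
tool_rot: [[-0.114, 0.993, -0.002], [0.993, 0.114, 0.0], [0.0, -0.001, -1.0]]
wrist_force: [-0.4, -0.9, -2.1]
opening: 0.635
grasp_force: 65.2
```

Call:
move_arm:
  increments: [0,0,0.5,0,0,0,1,0,0,1,0,0,0,1,0,0,1,0,0,0,0,0,0,1,0,0,0,-0.65,0,0,1,0,0,0,-0.65,0,0,1,0,0,0,-0.65,0,0,-10,0,0,0,-0.65,0,0,-50,0,0,0,-0.65,0,0,-110,0,0,0,-0.65,0,0,-160,0,0,0,-0.65]

```text
t: 48.5
position: [0.5231, -0.0815, 0.2057]
tool_rot: [[-0.114, 0.994, 0.0], [0.994, 0.114, 0.0], [0.0, 0.0, -1.0]]
wrist_force: [0.4, 1.0, -0.1]
opening: 0.826
grasp_force: 0.0
```

Call:
move_arm:
  increments: [0,-30,-30,0,0,0,-0.65,0,-60,-60,0,0,0,-0.65,-30,-80,-80,0,0,0,-0.65,-80,-80,-80,0,0,0,-0.65,-130,-80,-80,0,0,0,-0.65,-180,-80,-80,0,0,0,-0.65,-220,-80,-80,0,0,0,-0.65,-220,-80,-80,0,0,0,-0.65,-220,-80,-80,0,0,0,-0.65]

```text
t: 49.62
position: [0.4685, -0.3082, 0.2832]
tool_rot: [[-0.114, 0.993, -0.002], [0.993, 0.114, 0.001], [0.001, -0.001, -1.0]]
wrist_force: [0.5, 0.7, -0.6]
opening: 0.825
grasp_force: 0.0
```

Run:
```python
from tins import *
s=bot.observe();print(s["t"],s["position"],s["wrist_force"])
S=cams.camera("scene");D=cams.camera("side")
a=lids(S,(200,170,120,90),60,40);b=lids(D,(250,150,110,90),60,40)
for k in HS:
    if k in a:
        q=onz(ray("scene",a[k][0]),.063);d=[np.linalg.norm((q-mark(i))[:2])for i in range(1,7)];print(k,q,a[k][1],1+int(np.argmin(d)),min(d))
cv2.imwrite("pics/m5.png",np.hstack([cv2.resize(S[150:330,140:440],(400,300),interpolation=2),cv2.resize(D[120:270,220:420],(400,300),interpolation=2)]))
```

```text
49.625 [ 0.4685 -0.3082  0.2832] [ 0.5382  0.6653 -0.6221]
red [0.5128 0.0434 0.063 ] 280 2 0.004720433024353142
orange [ 0.5181 -0.021   0.063 ] 268 3 0.004360879642826242
yellow [ 0.5263 -0.0826  0.063 ] 288 4 0.004418696749794995
blue [0.5034 0.1081 0.063 ] 250 1 0.002198025650235331
```

View pics/m5.png

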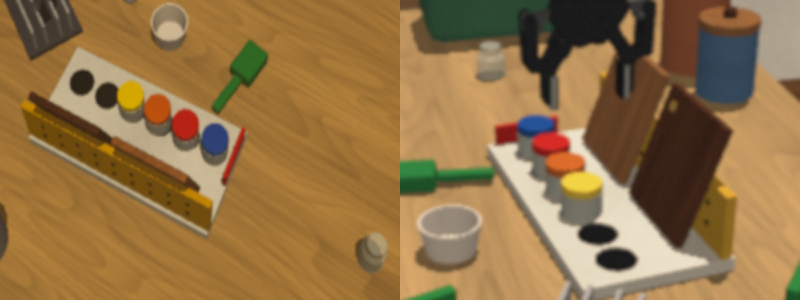

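All four tins stand on marks 1–4 within 5 mm and both boards lean. One full view will rule out a missed white or green tin.

View pics/s2.png

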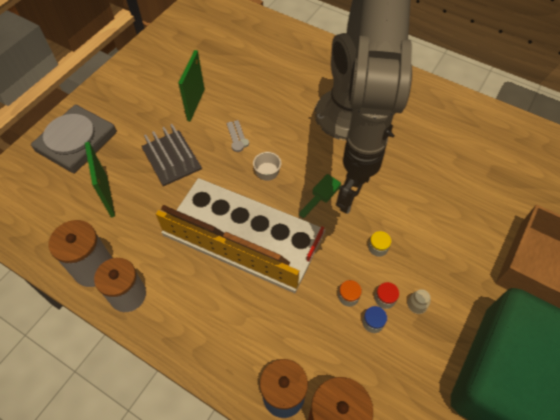

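View pics/d2.png

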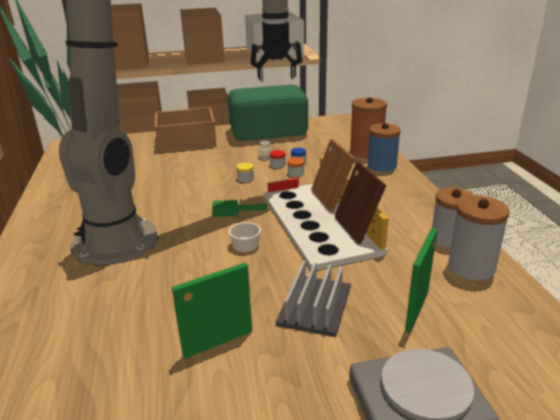

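There are only four tins: yellow (380,242), orange (350,292), red (388,293) and blue (375,318). The shaker is at (420,300). Handing in.

```bash
python3 -c "
from station import finish_job
print(finish_job())"
```

```text
the job is handed in; nothing more can be done
None
```

The job is handed in, though no verdict came back: both boards lean side by side on the upstand, the four tins present (blue, red, orange, yellow from the red end) stand on marks 1–4 within 5 mm by the camera, and everything is released with the salt shaker untouched.

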